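Rack plated lamp parts for drying and start the blower

TASK

Rack the freshly plated lamp parts for drying: stand every square brass stem upright in the steel cups, foot down and ball finial up, one to a cup, and hang both brass yokes astride the horizontal rail, knob up with a leg on either side. Only when all of them are racked, push the blower's lever fully over to on. Leave the other brass parts on the bench where they are.

Things in the scene. Friction and masses are not known exactly. Their poses are not given: they have to be found in the camera images.
- stem1: square brass lamp stem, 22 x 22 mm section, 170 mm long, 180 g, with a ball finial (21 mm) on one end and a plain flat foot on the other. Origin on its long axis midway; its own +x axis points to the finial end (finial tip at x = +85 mm, foot at x = -85 mm). Starts lying flat with the finial end more or less to the robot's right. May be absent
- stem2: square brass lamp stem, 22 x 22 mm section, 170 mm long, 180 g, with a ball finial (21 mm) on one end and a plain flat foot on the other. Origin on its long axis midway; its own +x axis points to the finial end (finial tip at x = +85 mm, foot at x = -85 mm). Starts lying flat with the finial end more or less to the robot's right. May be absent
- stem3: square brass lamp stem, 22 x 22 mm section, 170 mm long, 180 g, with a ball finial (21 mm) on one end and a plain flat foot on the other. Origin on its long axis midway; its own +x axis points to the finial end (finial tip at x = +85 mm, foot at x = -85 mm). Starts lying flat with the finial end more or less to the robot's right. May be absent
- stem4: square brass lamp stem, 22 x 22 mm section, 170 mm long, 180 g, with a ball finial (21 mm) on one end and a plain flat foot on the other. Origin on its long axis midway; its own +x axis points to the finial end (finial tip at x = +85 mm, foot at x = -85 mm). Starts lying flat with the finial end more or less to the robot's right. May be absent
- cup1 (a point): centre of the inner floor of one of four round steel cups, 40 mm inside diameter, 3 mm wall, 70 mm deep (rim 70 mm above this point), open upward, standing in one row at 72 mm pitch along the stand's own y axis on a fixed steel base 60 x 275 mm; z up. This point lies 16 mm above the bench
- cup2 (a point): centre of the inner floor of one of four round steel cups, 40 mm inside diameter, 3 mm wall, 70 mm deep (rim 70 mm above this point), open upward, standing in one row at 72 mm pitch along the stand's own y axis on a fixed steel base 60 x 275 mm; z up. This point lies 16 mm above the bench
- cup3 (a point): centre of the inner floor of one of four round steel cups, 40 mm inside diameter, 3 mm wall, 70 mm deep (rim 70 mm above this point), open upward, standing in one row at 72 mm pitch along the stand's own y axis on a fixed steel base 60 x 275 mm; z up. This point lies 16 mm above the bench
- cup4 (a point): centre of the inner floor of one of four round steel cups, 40 mm inside diameter, 3 mm wall, 70 mm deep (rim 70 mm above this point), open upward, standing in one row at 72 mm pitch along the stand's own y axis on a fixed steel base 60 x 275 mm; z up. This point lies 16 mm above the bench
- yoke1: brass yoke, 240 g: inverted U of 5 mm strap 36 mm wide (its own y); two legs 47 mm apart inside, 57 outside (along its x), small curls near the feet; 45-degree roof to a flat crown (top at 92.5 mm) with a round upright knob, 22 mm diameter, from 97 to 122 mm above the feet. Origin midway between the feet, at their underside; z up to the knob. Starts standing
- yoke1_seat (a point): centre of the underside of this yoke's crown, 87.5 mm above its feet: the spot that rests on the rail
- yoke2: brass yoke, 240 g: inverted U of 5 mm strap 36 mm wide (its own y); two legs 47 mm apart inside, 57 outside (along its x), small curls near the feet; 45-degree roof to a flat crown (top at 92.5 mm) with a round upright knob, 22 mm diameter, from 97 to 122 mm above the feet. Origin midway between the feet, at their underside; z up to the knob. Starts standing
- yoke2_seat (a point): centre of the underside of this yoke's crown, 87.5 mm above its feet: the spot that rests on the rail
- rail_mid (a point): middle of the axis of the fixed horizontal steel rail, a bar 16 mm in diameter and 220 mm long along this frame's y axis, 200 mm above the bench, on a 20 mm post at each end; z up
- blower_switch (a joint): toggle lever of the drying blower on a low grey block (70 x 50 x 25 mm, top 25 mm): 0 = off, leaning 0.5 rad to the robot's side (toward the block's own -x); 1.0 = fully on, leaning as far to the other side (+x). It stays where left; turning it takes about 1 N at the tip
- blower_switch_tip (a point): centre of the 26 mm black ball on the end of the lever, 80 mm from its pivot, which is 22 mm above the bench; the lever rod is 10 mm thick. Its frame turns with the lever
- sleeve3: brass candle sleeve, a bystander, 27 mm diameter, 55 mm tall, upright; origin at its underside
- sleeve4: brass candle sleeve, a bystander, 27 mm diameter, 55 mm tall, upright; origin at its underside
- rosette: stepped brass rosette, a bystander, 72 mm diameter, 19 mm tall; origin at its underside
Things that resemble listed ones, but are neither listed nor needed, are in the scene too. What is shaped like the stem3 but green or turquoise is not meant.

How it is judged:
On the way, in this order (a step that is already met when the one before it is completed fails the run):
1. all stems present stand in the cups, finial up, and both yokes hang over the rail, at rest (angle between each of stem1, stem2, stem3, stem4's own x axis and vertical below 0.24 rad and linear speed of each of stem1, stem2, stem3, stem4 below 0.03 m/s and ((horizontal distance between stem1 and cup1 below 0.028 m and z of stem1 in the frame of cup1 between 0.07 and 0.093 m) or (horizontal distance between stem1 and cup2 below 0.028 m and z of stem1 in the frame of cup2 between 0.07 and 0.093 m) or (horizontal distance between stem1 and cup3 below 0.028 m and z of stem1 in the frame of cup3 between 0.07 and 0.093 m) or (horizontal distance between stem1 and cup4 below 0.028 m and z of stem1 in the frame of cup4 between 0.07 and 0.093 m)) and ((horizontal distance between stem2 and cup1 below 0.028 m and z of stem2 in the frame of cup1 between 0.07 and 0.093 m) or (horizontal distance between stem2 and cup2 below 0.028 m and z of stem2 in the frame of cup2 between 0.07 and 0.093 m) or (horizontal distance between stem2 and cup3 below 0.028 m and z of stem2 in the frame of cup3 between 0.07 and 0.093 m) or (horizontal distance between stem2 and cup4 below 0.028 m and z of stem2 in the frame of cup4 between 0.07 and 0.093 m)) and ((horizontal distance between stem3 and cup1 below 0.028 m and z of stem3 in the frame of cup1 between 0.07 and 0.093 m) or (horizontal distance between stem3 and cup2 below 0.028 m and z of stem3 in the frame of cup2 between 0.07 and 0.093 m) or (horizontal distance between stem3 and cup3 below 0.028 m and z of stem3 in the frame of cup3 between 0.07 and 0.093 m) or (horizontal distance between stem3 and cup4 below 0.028 m and z of stem3 in the frame of cup4 between 0.07 and 0.093 m)) and ((horizontal distance between stem4 and cup1 below 0.028 m and z of stem4 in the frame of cup1 between 0.07 and 0.093 m) or (horizontal distance between stem4 and cup2 below 0.028 m and z of stem4 in the frame of cup2 between 0.07 and 0.093 m) or (horizontal distance between stem4 and cup3 below 0.028 m and z of stem4 in the frame of cup3 between 0.07 and 0.093 m) or (horizontal distance between stem4 and cup4 below 0.028 m and z of stem4 in the frame of cup4 between 0.07 and 0.093 m)) and x of yoke1_seat in the frame of rail_mid between -0.015 and 0.015 m and y of yoke1_seat in the frame of rail_mid between -0.105 and 0.105 m and z of yoke1_seat in the frame of rail_mid between 0.003 and 0.016 m and angle between each of yoke1, yoke2's own z axis and vertical below 0.35 rad and linear speed of each of yoke1, yoke2 below 0.05 m/s and x of yoke2_seat in the frame of rail_mid between -0.015 and 0.015 m and y of yoke2_seat in the frame of rail_mid between -0.105 and 0.105 m and z of yoke2_seat in the frame of rail_mid between 0.003 and 0.016 m), for 0.2 s.
2. then the blower lever is pushed fully over (value of joint blower_switch above 0.85 rad), for 0.2 s.
At the end, for the whole second after the job is handed in: Each stem present stands in its own cup, finial up, foot within 8 mm of the floor, leaning under 0.24 rad; both yokes hang with the crown resting on the rail (within 15 mm of its centre line), leaning under 0.35 rad; all at rest; lever beyond 0.85 rad (all of step 1 and value of joint blower_switch above 0.85 rad); the robot touches nothing.
It fails at once if a loose bystander (sleeve or rosette) is shoved more than 5 cm or carried off (distance of any of sleeve3, sleeve4, rosette from where it was at the start of the episode above 0.05 m).
Of stem1, stem2, stem3, stem4 only 3 to 4 are there at a start; the rules pass over those that are not, and their reading is None.
At some moment in a run one of stem1, stem2, stem3, stem4 may be knocked a few centimetres aside while the robot is not near it.
It also fails if it takes over 208 s, if anything falls off the work surface, if the arm or the gripper's body presses on something with over 40 N, if the wrist force passes 120 N, or if a joint passes its speed limit or range.

ROBOT

A 7-joint arm with a two-finger parallel gripper is mounted at the origin on the work surface. World frame = base frame: x ahead of the robot, y to its left, z up, the work surface at z = 0. Lengths are in m, angles in rad, forces in N, time in s.
With the tool pointing down it reaches from about 0.35 to 0.9 m from the base axis. Payload 7.2 kg.
Tool frame: the origin (TCP) lies between the finger pads; the fingertips stand 8 mm ahead of it and the grasp point (between the pads) lies 11 mm behind it; z points along the fingers, y is the line along which they close (so a half turn about z gives the same grasp; the last joint's range is limited). The gripper opens to 85 mm and grips with 20 to 120 N. Pads are 22 mm wide; open, the fingers measure 114 mm over their backs; the gripper's body (76 mm by 85 mm) begins 54 mm behind the grasp point. The pads swing forward as they close: fully open they stand 13 mm farther back than shut.
Start: joints at [1.142, 0.411, -0.013, 1.596, 0.006, 1.134, -0.082], TCP at [0.221, -0.585, 0.239] pointing down, gripper open.
Joint ranges: [-2.95, 2.95], [-0.29, 1.99], [-1.47, 1.44], [0.14, 2.54], [-1.03, 4.17], [0.13, 1.85], [-2.86, 2.86]. Speed limits (rad/s): [2.39, 2.39, 3.01, 3.01, 3.14, 3.14, 3.14].

INTERFACE

Orientations are given as [roll, pitch, yaw] about the fixed x, y, z axes, in that order (R = Rz(yaw) Ry(pitch) Rx(roll)).
In Python, from plant import sensors, optics, close_job gives the robot as it stands.
- The arm moves only by the tool jog_arm, never from a script. Its argument "moves" is a list of rows, each a list of 4 numbers: the shift along the world's x, y, z each as a share of 0.2 m, from -1 to 1, then the turn about the world's z as a share of 2 rad, from -1 to 1. A call has 1 to 12 rows; each row is the pose to reach, as a shift and turn from the pose commanded when the call began; what a row does not reach only later rows make up. A row lasts 1/10 s, in which the tool goes at most 50 mm and 8.59 degrees, less where a joint would pass 70% of its speed; a pose out of reach is approached as far as the arm can. A call with a number of a shift or a turn outside -1 to 1 is refused whole. A call with a gripper value outside its range is refused whole. "gripper" is the opening, from 0 (shut) to 1 (fully open), set as the call begins (left out, the last holds). The fingers move at their own pace and stop on an object; "newtons" is the grip in N (left out, the last holds). Time passes only in rows, so rows that repeat a pose let the fingers close. It gives the time, the measured TCP pose, the force, the opening and the grip force at its end, in the units of the state.
- sensors.get_state(): the state, without advancing time (a new reading comes with each control period).
- optics.get_image(name): name is "scene" or "top" or "wrist"; returns the picture (480x640x3 uint8, blue, green, red); there is no depth.
- optics.calibration(name): a dict with "K" (3x3 intrinsics, pixels), "k1" (the pictures are not rectified: a ray, as slopes to the right and down, at radius r is drawn at 1 + k1 r^2 times it, then the intrinsics apply), "R" (3x3) and "t" (3): a world point X has camera coordinates R X + t. Camera axes: x right, y down, z forward; pixel columns grow to the right and rows downward; lengths in m; the calibration is good to about 2 mm. A picture is of the moment at which its call begins: read the wrist's pose just before it. calibration takes no time and is no camera call; for the wrist camera it gives the pose at the moment of the call.
- close_job(): hands the job in; it is judged then, once.
The state is a dict: "time": time; "joint_pos": joint angles; "joint_vel": joint speeds; "joint_efforts": joint torques, N m; "position": TCP position; "tool_rot": TCP orientation; "contact_force": force on the tool from outside, world axes, zero at the start; "torque": the same for the moment, N m; "grip_width": finger opening in m; "grasp_force": force on a finger pad.
Only numpy, scipy, OpenCV 4.12 (cv2) and the standard library are available. Lean on these libraries where they do the work, as an engineer would, in place of code of your own. Each camera call takes 0.05 s, during which the arm holds its last target. There are 200 camera calls.

## Working session

There is one attempt and no reset: what is moved stays moved. The work goes in short steps, Python scripts to look and compute and a tool call to move; the robot and the scene stay as the last step left them, time stands still between calls to the robot, and variables do not carry over. Pictures are saved under pics/ and viewed, at most 14 in all, crops included, and the job is handed in when it is done.

Besides the shell and the picture viewer there is one more tool, called after "Call:" as name([rows], argument=value, ...), one row to a line, values as JSON. jog_arm: Moves the arm, as the interface text tells. Its arguments: {"type":"object","properties":{"moves":{"type":"array"},"gripper":{"type":"number"},"newtons":{"type":"number"}},"required":["moves"]}

```bash
mkdir -p pics; ls; python3 - <<'E'
from plant import sensors, optics
import cv2
for n in ("scene","top"):
    cv2.imwrite(f"pics/{n}0.png",optics.get_image(n))
    c=optics.calibration(n); print(n,c)
print(sensors.get_state())
E
```

```text
pics
scene {'K': array([[518.10118938,   0.        , 315.09840259],
       [  0.        , 518.10118938, 237.96799144],
       [  0.        ,   0.        ,   1.        ]]), 'k1': -0.03386161150160062, 'R': array([[-0.2672206 ,  0.96363215,  0.00249385],
       [ 0.67205369,  0.18821772, -0.71618288],
       [-0.69060624, -0.18970282, -0.6979082 ]]), 't': array([ 0.13040631, -0.277154  ,  1.60444574])}
top {'K': array([[470.75600134,   0.        , 320.24753444],
       [  0.        , 470.75600134, 237.99217371],
       [  0.        ,   0.        ,   1.        ]]), 'k1': -0.06346944310874736, 'R': array([[-0.01576918, -0.99976493,  0.01487989],
       [-0.99614997,  0.01442519, -0.08647055],
       [ 0.08623558, -0.01618618, -0.99614328]]), 't': array([-0.01418855,  0.55448849,  1.15973895])}
{'time': 0.1, 'joint_pos': array([ 1.14177152,  0.41183686, -0.01271025,  1.596951  ,  0.00559479,
        1.13430914, -0.08220647]), 'joint_vel': array([ 0.00060602,  0.000675  ,  0.00139479, -0.00294769,  0.00034212,
       -0.00121213,  0.00058955]), 'joint_efforts': array([ 1.99267502e-03, -6.01835275e+01,  6.84133507e-01, -3.00095022e+01,
        1.40582223e-02,  6.46474495e-03,  8.74483521e-05]), 'position': array([ 0.22046642, -0.58436066,  0.23853044]), 'tool_rot': array([-3.14012724e+00,  9.97086806e-05,  3.60838742e-01]), 'contact_force': array([-0.34195768,  0.67434726, -0.66139719]), 'torque': array([0.05211736, 0.02877378, 0.02973511]), 'grasp_force': 0.0, 'grip_width': 0.08535661187882926}
```

View pics/scene0.png

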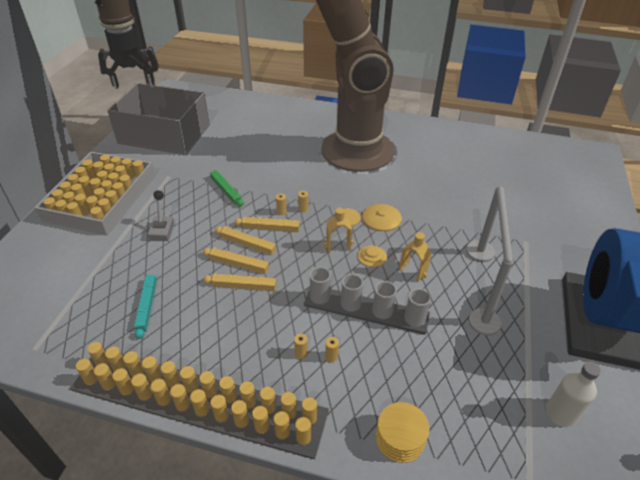

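View pics/top0.png

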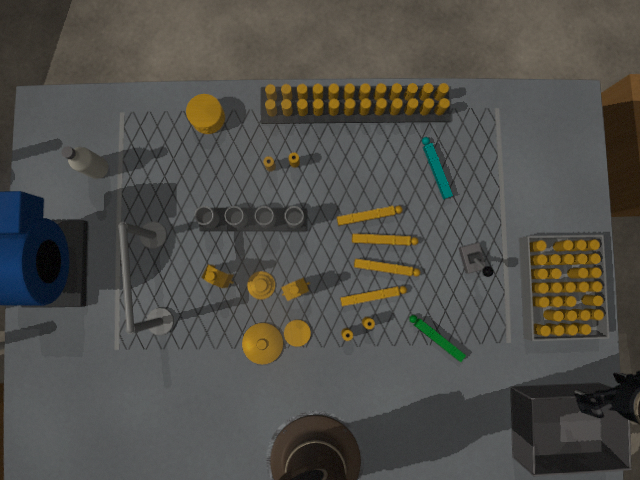

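```bash
cat > h.py <<'E'
import numpy as np, cv2
from plant import sensors, optics
def ray(n,uv,c=None):
    c=c or optics.calibration(n)
    p=cv2.undistortPoints(np.array(uv,float).reshape(-1,1,2),c["K"],np.array([c["k1"],0,0,0.])).reshape(-1,2)
    d=np.c_[p,np.ones(len(p))]@c["R"]
    return -c["R"].T@c["t"],d
def onz(n,uv,z,c=None):
    o,d=ray(n,uv,c); return o+d*((z-o[2])/d[:,2])[:,None]
def tri(n1,uv1,n2,uv2,c1=None,c2=None):
    o1,d1=ray(n1,uv1,c1);o2,d2=ray(n2,uv2,c2);out=[]
    for a,b in zip(d1,d2):
        s=np.linalg.lstsq(np.c_[a,-b],o2-o1,rcond=None)[0]
        p,q=o1+a*s[0],o2+b*s[1]; out.append([*((p+q)/2),np.linalg.norm(p-q)])
    return np.array(out)
def crop(im,x0,y0,w,h,s,fn):
    c=cv2.resize(im[y0:y0+h,x0:x0+w],None,fx=s,fy=s,interpolation=cv2.INTER_CUBIC)
    for x in range(-(-x0//20)*20,x0+w,20):
        cv2.line(c,(int((x-x0)*s),0),(int((x-x0)*s),8),(255,255,255),1); cv2.putText(c,str(x),(int((x-x0)*s),20),0,.4,(255,255,255))
    for y in range(-(-y0//20)*20,y0+h,20):
        cv2.line(c,(0,int((y-y0)*s)),(8,int((y-y0)*s)),(255,255,255),1); cv2.putText(c,str(y),(10,int((y-y0)*s)+4),0,.4,(255,255,255))
    cv2.imwrite(fn,c)
E
python3 - <<'E'
from h import *
t=cv2.imread("pics/top0.png");s=cv2.imread("pics/scene0.png")
crop(t,325,195,175,150,4,"pics/t_stems.png"); crop(t,110,195,210,155,3.8,"pics/t_left.png")
crop(s,140,170,170,130,4.6,"pics/s_stems.png"); crop(s,300,180,225,160,3.5,"pics/s_right.png")
m=cv2.inRange(cv2.cvtColor(t,cv2.COLOR_BGR2HSV),(15,120,90),(32,255,255))
k,l,st,ce=cv2.connectedComponentsWithStats(m)
for i in range(1,k):
    if st[i,4]>40 and 190<ce[i,1]<370:
        pts=np.argwhere(l==i)[:,::-1].astype(np.float32);r=cv2.minAreaRect(pts)
        print(st[i,4],ce[i].round(1),np.round(r[1],1),round(r[2],1),onz("top",[ce[i]],.018)[0].round(3))
        if max(r[1])>50: 
            b=onz("top",cv2.boxPoints(r),.018)[:,:2];print(b.round(3).tolist())
E
```

```text
571 [368.  214.7] [ 9.2 65.3] 79.1 [ 0.613 -0.145  0.018]
[[0.61, -0.064], [0.64, -0.228], [0.616, -0.232], [0.587, -0.068]]
589 [383.5 239.1] [65.3  9.4] 3.0 [ 0.55  -0.183  0.018]
[[0.543, -0.102], [0.567, -0.104], [0.556, -0.27], [0.532, -0.268]]
398 [576.4 245.3] [11. 46.] 90.0 [ 0.526 -0.687  0.018]
123 [539.3 245.4] [10. 13.] 90.0 [ 0.527 -0.587  0.018]
586 [566.4 259.3] [10.8 67. ] 89.0 [ 0.49  -0.658  0.018]
[[0.505, -0.569], [0.505, -0.751], [0.477, -0.749], [0.477, -0.568]]
584 [385.4 267.2] [66.1  9.3] 8.4 [ 0.478 -0.186  0.018]
[[0.48, -0.105], [0.503, -0.109], [0.476, -0.274], [0.453, -0.27]]
278 [214.6 276.1] [22.4 15.7] 26.6 [0.462 0.244 0.018]
242 [547.4 273.6] [10. 27.] 90.0 [ 0.454 -0.605  0.018]
275 [584.5 272.9] [10. 34.] 90.0 [ 0.454 -0.705  0.018]
600 [260.9 285. ] [26.9 26.9] 45.0 [0.439 0.128 0.018]
310 [292.9 289.8] [15.4 25.6] 68.2 [0.426 0.048 0.018]
576 [568.3 287.3] [11.  67.1] 88.6 [ 0.418 -0.659  0.018]
[[0.433, -0.57], [0.433, -0.751], [0.405, -0.75], [0.405, -0.57]]
583 [372.  295.5] [ 9.4 65.9] 78.7 [ 0.408 -0.15   0.018]
[[0.405, -0.069], [0.435, -0.232], [0.412, -0.236], [0.382, -0.073]]
170 [592.8 300.5] [10. 20.] 90.0 [ 0.383 -0.724  0.018]
118 [542.2 301.9] [10. 12.] 90.0 [ 0.383 -0.587  0.018]
221 [563.1 301.4] [26. 10.] 0.0 [ 0.382 -0.643  0.018]
502 [573.4 315.3] [10.6 60. ] 87.9 [ 0.346 -0.669  0.018]
[[0.359, -0.588], [0.361, -0.75], [0.333, -0.749], [0.333, -0.588]]
104 [368.1 323. ] [10. 12.] 90.0 [ 0.34  -0.139  0.018]
573 [296.9 332.7] [26. 26.] 90.0 [0.319 0.039 0.018]
1320 [262.  343.2] [40.3 40.3] 45.0 [0.294 0.126 0.018]
459 [563.5 329.9] [11. 54.] 90.0 [ 0.31  -0.641  0.018]
[[0.327, -0.568], [0.323, -0.713], [0.295, -0.711], [0.299, -0.567]]
96 [346.8 334.7] [10. 11.] 90.0 [ 0.312 -0.085  0.018]
```

View pics/t_stems.png

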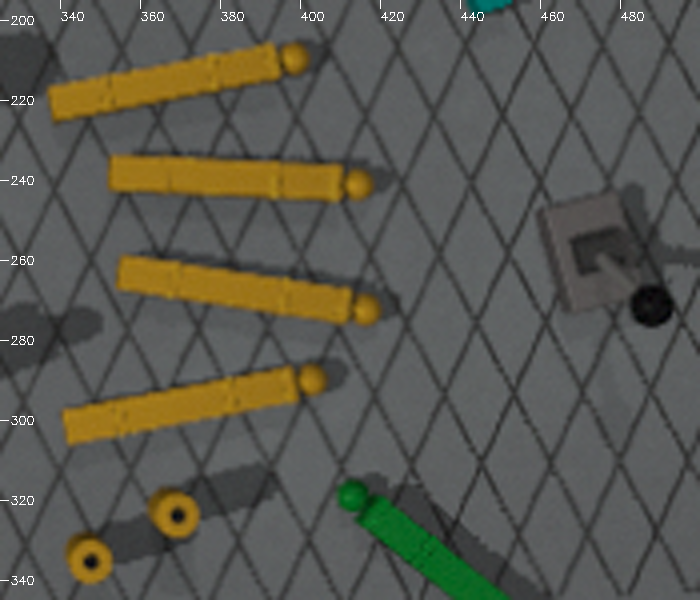

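View pics/t_left.png

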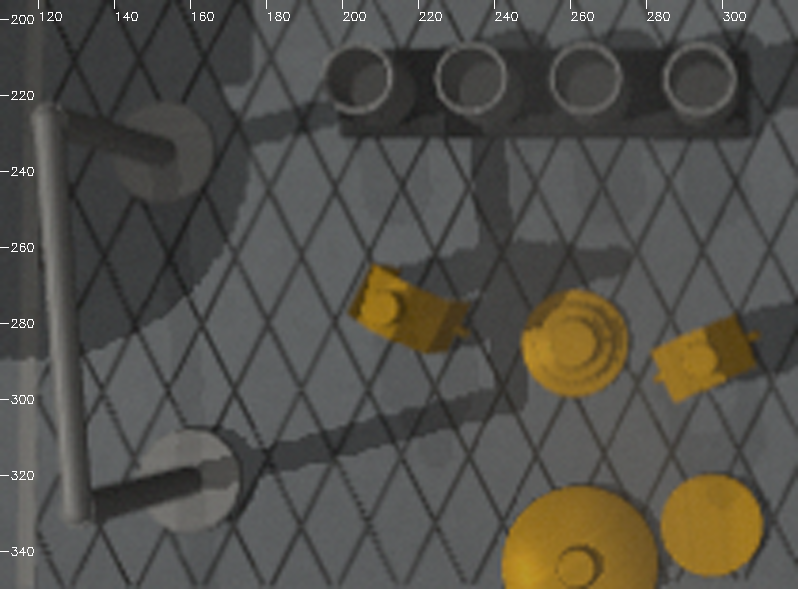

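View pics/s_stems.png

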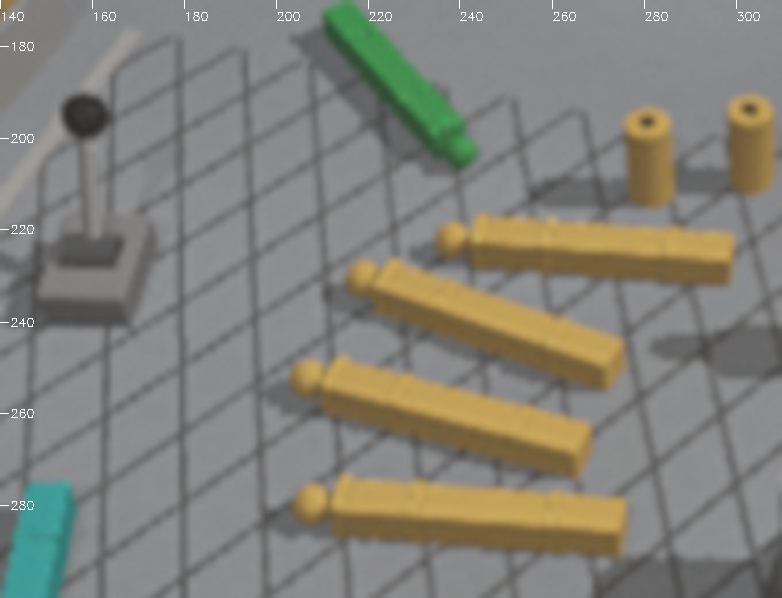

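View pics/s_right.png

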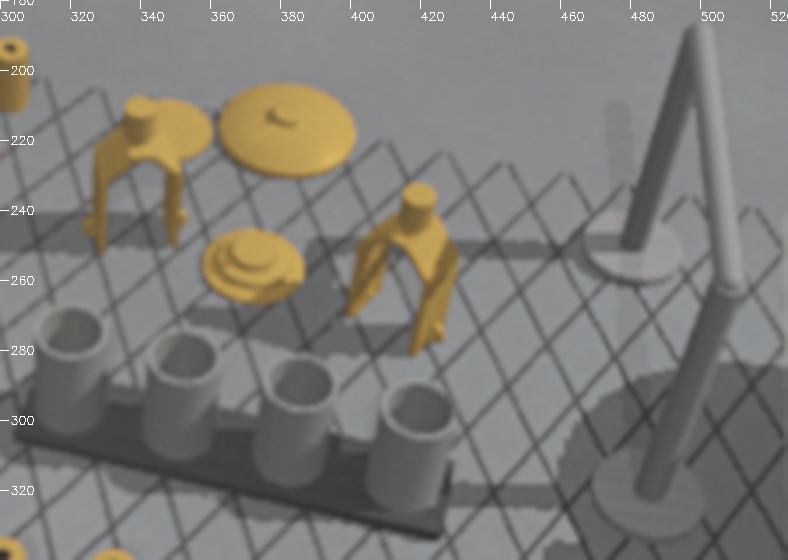

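```bash
python3 - <<'E'
from h import *
np.set_printoptions(suppress=True,precision=4)
T=[(398.8,209.7),(414.5,241),(416.8,272.5),(403.3,290),(204.2,215.8),(233.9,215.8),(264.2,215.8),(293.9,215.8),(210.3,275.5),(293.9,288.7),(122.6,224.7),(130.5,330.5),(487.8,271.5)]
S=[(207.8,279.3),(206.7,252),(218.7,230.2),(238.5,222),(419.4,297.1),(385.4,289.7),(352.3,282.9),(320.3,275.1),(419.7,234.3),(339.7,209.7),(508,262),(499,189.4),(158.5,195.2)]
P=tri("top",T,"scene",S)
for n,p in zip("ballA ballB ballC ballD cupA cupB cupC cupD knobL knobR railF railN lever".split(),P): print(n,p)
F=onz("top",[(337.5,218),(352.3,238.5),(355,263),(341.5,302)],.011)
print("balls@.011",onz("top",T[:4],.011)[:,:2]); d=onz("top",T[:4],.011)-F
print("yaw",np.arctan2(d[:,1],d[:,0]), np.linalg.norm(d,axis=1))
r=P[10]-P[11];print("rail",(P[10]+P[11])/2,np.linalg.norm(r[:3]),np.arctan2(r[1],r[0]))
# block top face corners
print("block",onz("top",[(460,247),(479,243),(487,268),(467,273)],.025))
print("knob@.122",onz("top",[T[8],T[9]],.122))
print("cups@.086",onz("top",T[4:8],.086))
E
```

```text
ballA [ 0.6254 -0.2247  0.006   0.0039]
ballB [ 0.544  -0.2631  0.0063  0.003 ]
ballC [ 0.4632 -0.2661  0.0059  0.0038]
ballD [ 0.4192 -0.2298  0.0047  0.005 ]
cupA [0.6072 0.2582 0.0778 0.002 ]
cupB [0.6061 0.1863 0.0777 0.0015]
cupC [0.6051 0.1139 0.076  0.0025]
cupD [0.6038 0.0422 0.0781 0.0027]
knobL [0.4629 0.234  0.1202 0.0026]
knobR [0.43   0.0423 0.1202 0.0024]
railF [0.5745 0.4088 0.1947 0.0012]
railN [0.3474 0.3882 0.193  0.0002]
lever [ 0.4616 -0.4202  0.0872  0.0039]
balls@.011 [[ 0.6253 -0.2256]
 [ 0.5441 -0.2635]
 [ 0.4638 -0.2668]
 [ 0.4201 -0.231 ]]
yaw [-1.4487 -1.6255 -1.7392 -1.3988] [0.1592 0.1594 0.1592 0.1596]
rail [0.4609 0.3985 0.1939 0.0007] 0.2280907859169545 0.09041655049810605
block [[ 0.5261 -0.3764  0.025 ]
 [ 0.5355 -0.4259  0.025 ]
 [ 0.4717 -0.4438  0.025 ]
 [ 0.46   -0.3917  0.025 ]]
knob@.122 [[0.4631 0.2323 0.122 ]
 [0.4303 0.0411 0.122 ]]
cups@.086 [[0.6062 0.2554 0.086 ]
 [0.6051 0.1841 0.086 ]
 [0.604  0.1116 0.086 ]
 [0.603  0.0406 0.086 ]]
```

Candidates: yellow stems at top-view ball pixels (399,210), (414,241), (417,272), (403,290). The green (412,319) and turquoise (426,140) look-alikes are excluded. The yokes are at (210,275) and (294,289), and the rosette at (261,285) isn't a yoke. The crop shows ball finials on the right ends, so I'm starting with stem D (403,290).

Call:
jog_arm([
  [1, 1, 0, 0.69],
  [1, 1, 0, 0.69],
  [1, 1, 0, 0.69],
  [1, 1, 0, 0.69],
  [1, 1, 0, 0.69],
  [1, 1, 0, 0.69],
  [1, 1, 0, 0.69],
  [1, 1, 0, 0.69],
  [1, 1, 0, 0.69],
  [1, 1, 0, 0.69],
], gripper=0.5, newtons=25)

```text
time: 1.1
position: [0.4204, -0.3846, 0.2389]
tool_rot: [-3.141, -0.001, 1.744]
contact_force: [-0.7, -0.8, -0.6]
grip_width: 0.043
grasp_force: 0.0
```

Call:
jog_arm([
  [0, 0.75, 0, 0],
  [0, 0.75, 0, 0],
  [0, 0.75, 0, 0],
  [0, 0.75, 0, 0],
  [0, 0.75, -0.4, 0],
  [0, 0.75, -0.7, 0],
  [0, 0.75, -0.7, 0],
  [0, 0.75, -0.7, 0],
])

```text
time: 1.9
position: [0.4172, -0.2336, 0.0949]
tool_rot: [-3.134, -0.006, 1.738]
contact_force: [-0.2, -0.3, 0.7]
grip_width: 0.0427
grasp_force: 0.0
```

```bash
python3 - <<'E'
from h import *
s=sensors.get_state();print(s["position"],s["tool_rot"])
c=optics.calibration("wrist");im=optics.get_image("wrist")
crop(im,0,0,640,480,1,"pics/w1.png")
np.save("w1.npy",[c],allow_pickle=True)
def proj(X):
    p=c["R"]@np.array(X)+c["t"];x=p[:2]/p[2];x=x*(1+c["k1"]*(x@x));return (c["K"]@[*x,1])[:2].round(0)
print(proj([.4201,-.231,.011]),proj([.4638,-.2668,.011]),proj([*s["position"][:2],.011]))
E
```

```text
[ 0.41721121 -0.23358467  0.09491945] [-3.13441852 -0.00592891  1.73826312]
[322. 252.] [387. 324.] [316. 256.]
```

View pics/w1.png

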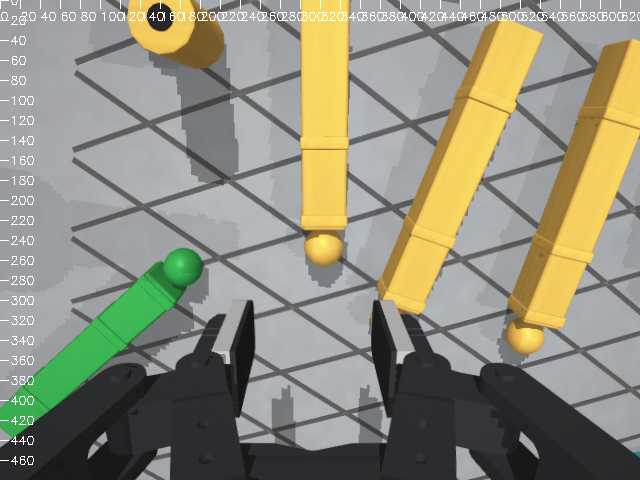

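Wrist view: D's ball is at (323,250), on the predicted pixel, and its orientation is aligned. C's stem is close to the right finger, so I'll narrow the opening.

Call:
jog_arm([
  [0, 0, -0.2, 0],
  [0, 0, -0.38, 0],
  [0, 0, -0.43, 0],
  [0, 0, -0.43, 0],
  [0, 0, -0.43, 0],
], gripper=0.42)

```text
time: 2.45
position: [0.4221, -0.2355, 0.0153]
tool_rot: [3.14, 0.002, 1.74]
contact_force: [-0.2, -0.4, 0.4]
grip_width: 0.0359
grasp_force: 0.0
```

Call:
jog_arm([
  [0, 0, 0, 0],
  [0, 0, 0, 0],
  [0, 0, 0, 0],
  [0, 0, 0, 0],
  [0, 0, 0, 0],
  [0, 0, 0, 0],
], gripper=0)

```text
time: 3.05
position: [0.422, -0.2356, 0.0152]
tool_rot: [3.139, 0.002, 1.74]
contact_force: [-1.0, -0.8, 7.6]
grip_width: 0.0185
grasp_force: 24.2
```

Call:
jog_arm([
  [0, 0, 0, 0],
  [0, 0, 0, 0],
  [-0.005, 0.008, -0.04, 0],
  [-0.005, 0.008, -0.04, 0],
], gripper=0.4)

```text
time: 3.45
position: [0.4207, -0.234, 0.0071]
tool_rot: [3.14, 0.003, 1.741]
contact_force: [-5.1, 1.1, 28.8]
grip_width: 0.0345
grasp_force: 14.7
```

Call:
jog_arm([
  [0, 0, 0, 0],
  [0, 0, 0, 0],
  [0, 0, 0, 0],
  [0, 0, 0, 0],
  [0, 0, 0, 0],
  [0, 0, 0, 0],
], gripper=0)

```text
time: 4.05
position: [0.4225, -0.2341, 0.0081]
tool_rot: [3.137, 0.004, 1.741]
contact_force: [-4.2, 1.5, 37.3]
grip_width: 0.0195
grasp_force: 31.6
```

Call:
jog_arm([
  [0, 0, 0.06, 0],
  [0, 0, 0.06, 0],
  [0, 0, 0.06, 0],
  [0, 0, 0.06, 0],
], gripper=0.4)

```text
time: 4.45
position: [0.4191, -0.233, 0.0166]
tool_rot: [-3.141, -0.001, 1.741]
contact_force: [0.5, -0.1, -0.2]
grip_width: 0.0341
grasp_force: 0.0
```

Call:
jog_arm([
  [0, 0, 0, 0],
  [0, 0, 0, 0],
  [0, 0, 0, 0],
  [0, 0, 0, 0],
  [0, 0, 0, 0],
  [0, 0, 0, 0],
], gripper=0)

```text
time: 5.05
position: [0.4195, -0.2331, 0.0172]
tool_rot: [-3.141, -0.0, 1.741]
contact_force: [0.5, -0.5, -0.7]
grip_width: 0.0189
grasp_force: 24.4
```

Call:
jog_arm([
  [0, 0, 0.02, 0],
  [0, 0, 0.02, 0],
  [0, 0, 0.02, 0],
  [0, 0, 0.02, 0],
], gripper=0.4)

```text
time: 5.45
position: [0.4197, -0.2333, 0.0214]
tool_rot: [3.141, 0.0, 1.741]
contact_force: [-0.1, 0.0, -0.0]
grip_width: 0.0344
grasp_force: 0.0
```

Call:
jog_arm([
  [0, 0, 0, 0],
  [0, 0, 0, 0],
  [0, 0, 0, 0],
  [0, 0, 0, 0],
  [0, 0, 0, 0],
  [0, 0, 0, 0],
], gripper=0)

```text
time: 6.05
position: [0.4196, -0.2332, 0.0214]
tool_rot: [3.142, 0.0, 1.741]
contact_force: [-1.4, -0.6, 5.1]
grip_width: 0.0169
grasp_force: 24.5
```

Call:
jog_arm([
  [0, 0, 0.05, 0],
  [0, 0.01, 0.1, 0],
  [-0.01, 0.03, 0.18, 0],
  [-0.01, 0.06, 0.26, 0],
  [-0.015, 0.09, 0.34, 0],
  [-0.02, 0.13, 0.42, 0],
  [-0.02, 0.13, 0.42, 0],
  [-0.02, 0.13, 0.42, 0],
])

```text
time: 6.85
position: [0.4159, -0.2074, 0.1058]
tool_rot: [3.141, 0.001, 1.741]
contact_force: [-0.3, -0.7, -0.4]
grip_width: 0.0002
grasp_force: 0.0
```

```bash
python3 - <<'E'
from h import *
a=optics.get_image("scene");b=optics.get_image("wrist")
x=cv2.resize(a[120:360,120:440],(560,420));y=cv2.resize(b,(240,180))
x[:180,320:]=y
cv2.imwrite("pics/lift1.png",x)
E
```

```text
(no output)
```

View pics/lift1.png

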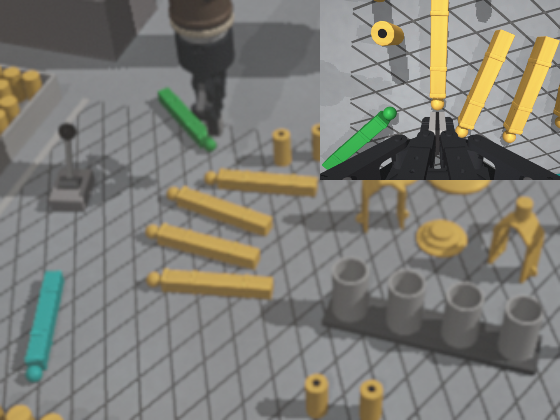

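```bash
cat >> h.py <<'E'
def ball(guess,z=.011,show=0):
    "refine ball centre xy from the wrist view: outward tip of the yellow blob"
    c=optics.calibration("wrist");im=optics.get_image("wrist")
    p=c["R"]@np.array([*guess,z])+c["t"];x=p[:2]/p[2];x=x*(1+c["k1"]*(x@x));g=(c["K"]@[*x,1])[:2]
    m=cv2.inRange(cv2.cvtColor(im,cv2.COLOR_BGR2HSV),(15,110,80),(32,255,255))
    k,l=cv2.connectedComponents(m)
    yx=np.argwhere(m>0);q=yx[np.argmin(((yx[:,::-1]-g)**2).sum(1))];i=l[q[0],q[1]]
    pts=np.argwhere(l==i)[:,::-1]
    W=onz("wrist",pts,z,c)[:,:2]; W=W[np.linalg.norm(W-guess,axis=1)<.11]
    _,_,vt=np.linalg.svd(W-W.mean(0),full_matrices=False);d=vt[0]
    if d[1]>0:d=-d
    s=W@d; e=s.max(); tip=W[s>e-.017]; ctr=np.median(tip@[-d[1],d[0]])
    return d*(e-.0105)+np.array([-d[1],d[0]])*ctr, np.arctan2(d[1],d[0])+np.pi, g, len(W)
E
python3 - <<'E'
from h import *
print(sensors.get_state()["position"],ball([.42,-.231]))
E
```

```text
[ 0.41530663 -0.20745662  0.10491343] (array([ 0.41747649, -0.22401748]), np.float64(1.7208795249109423), array([315.60813324, 288.92699789]), 8526)
```

Call:
jog_arm([
  [0.01, -0.09, 0, 0],
  [0.01, -0.09, -0.2, 0],
  [0.01, -0.09, -0.4, 0],
  [0.01, -0.09, -0.455, 0],
  [0.01, -0.09, -0.455, 0],
  [0.01, -0.09, -0.455, 0],
], gripper=0.4)

```text
time: 7.6
position: [0.4182, -0.2251, 0.015]
tool_rot: [3.141, 0.0, 1.741]
contact_force: [0.4, -0.2, 0.3]
grip_width: 0.034
grasp_force: 0.0
```

Call:
jog_arm([
  [0, 0, 0, 0],
  [0, 0, 0, 0],
  [0, 0, 0, 0],
  [0, 0, 0, 0],
  [0, 0, 0, 0],
  [0, 0, 0, 0],
], gripper=0)

```text
time: 8.2
position: [0.4187, -0.2256, 0.0157]
tool_rot: [3.139, 0.002, 1.741]
contact_force: [-0.5, 0.2, 7.7]
grip_width: 0.019
grasp_force: 24.5
```

Call:
jog_arm([
  [0, 0, 0.02, 0],
  [0, 0, 0.05, 0],
  [0, 0.005, 0.1, 0],
  [0, 0.01, 0.15, 0],
  [0, 0.02, 0.2, 0],
  [0, 0.02, 0.2, 0],
], newtons=35)

```text
time: 8.8
position: [0.4185, -0.2213, 0.0559]
tool_rot: [3.14, 0.002, 1.741]
contact_force: [0.1, -0.2, -1.1]
grip_width: 0.0181
grasp_force: 34.2
```

```bash
python3 - <<'E'
from h import *
a=optics.get_image("scene");b=optics.get_image("wrist")
x=cv2.resize(a[120:300,160:400],(720,540));y=cv2.resize(b,(360,270))
x[270:,440:]=y[:,:280]
cv2.imwrite("pics/lift2.png",x)
E
```

```text
(no output)
```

View pics/lift2.png

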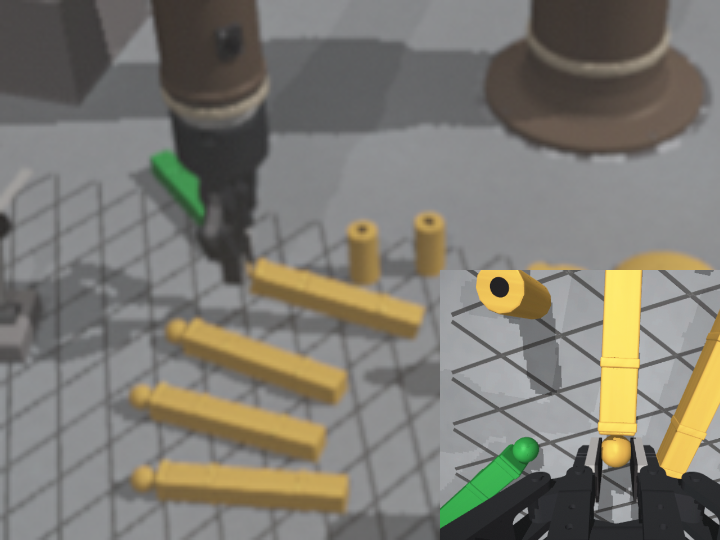

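Call:
jog_arm([
  [0, 0.02, 0.08, 0],
  [0, 0.05, 0.16, 0],
  [0, 0.1, 0.24, 0],
  [0, 0.16, 0.32, 0],
  [0, 0.24, 0.4, 0],
  [0, 0.32, 0.46, 0],
  [0, 0.42, 0.51, 0],
  [0, 0.52, 0.55, 0],
  [0, 0.62, 0.6, 0],
  [0, 0.62, 0.7, 0],
  [0, 0.62, 0.7, 0],
  [0, 0.62, 0.7, 0],
])

```text
time: 10.1
position: [0.4175, -0.0973, 0.194]
tool_rot: [3.141, 0.001, 1.741]
contact_force: [0.8, -0.5, -2.0]
grip_width: 0.0179
grasp_force: 34.5
```

```bash
python3 - <<'E'
from h import *
a=optics.get_image("scene");b=optics.get_image("wrist")
x=cv2.resize(a[100:340,140:460],(720,540));y=cv2.resize(b,(360,270))
x[270:,440:]=y[:,:280]
cv2.imwrite("pics/lift3.png",x)
E
```

```text
(no output)
```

View pics/lift3.png

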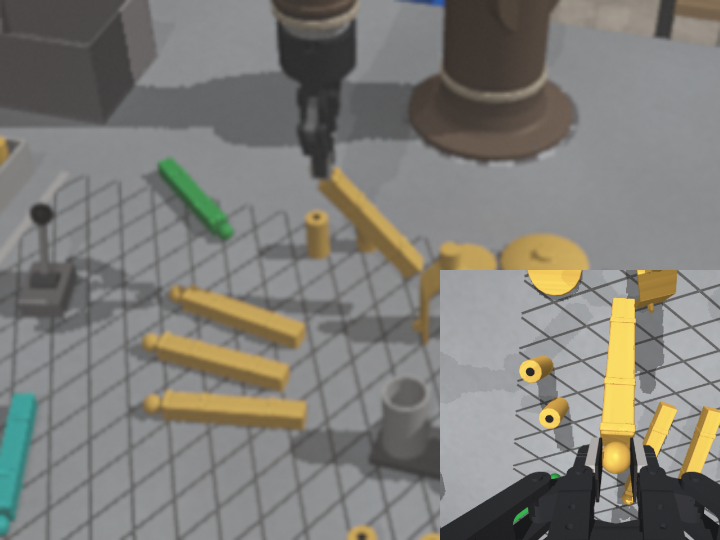

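The stem is hanging about 45° from vertical, held by pad friction. I'll ease the grip so it can swing down.

Call:
jog_arm([
  [0, 0, 0, 0],
  [0, 0, 0, 0],
  [0, 0, 0, 0],
  [0, 0, 0.1, 0],
  [0, 0, 0.35, 0],
  [0, 0, 0.35, 0],
  [0, 0, 0.35, 0],
  [0, 0, 0.35, 0],
], gripper=0, newtons=20)

```text
time: 11.0
position: [0.4169, -0.0972, 0.2633]
tool_rot: [-3.14, -0.0, 1.741]
contact_force: [-0.5, 0.6, -1.9]
grip_width: 0.0165
grasp_force: 18.3
```

```bash
cat >> h.py <<'E'
def yblobs(n,z,lo=100,box=None):
    im=optics.get_image(n);m=cv2.inRange(cv2.cvtColor(im,cv2.COLOR_BGR2HSV),(15,110,60),(32,255,255))
    k,l,st,ce=cv2.connectedComponentsWithStats(m)
    for i in range(1,k):
        if st[i,4]>lo and (box is None or (box[0]<ce[i,0]<box[2] and box[1]<ce[i,1]<box[3])):
            r=cv2.minAreaRect(np.argwhere(l==i)[:,::-1].astype(np.float32))
            print(n,st[i,4],ce[i].round(0),"rect",np.round(cv2.boxPoints(r)).astype(int).tolist())
E
python3 - <<'E'
from h import *
print(sensors.get_state()["position"])
yblobs("wrist",0,800); yblobs("scene",0,150,(160,120,460,330))
E
```

```text
[ 0.41692319 -0.09719923  0.26332578]
wrist 3917 [225.  25.] rect [[185, 0], [264, 0], [264, 58], [185, 58]]
wrist 3991 [366.  34.] rect [[327, 0], [396, 0], [396, 82], [327, 82]]
wrist 1174 [198. 164.] rect [[171, 156], [214, 142], [225, 173], [181, 188]]
wrist 9781 [315. 260.] rect [[285, 147], [343, 147], [343, 371], [285, 371]]
wrist 4858 [504. 272.] rect [[478, 357], [497, 192], [530, 196], [510, 361]]
wrist 1136 [222. 229.] rect [[196, 235], [228, 202], [251, 225], [218, 257]]
wrist 2523 [374. 261.] rect [[342, 304], [378, 212], [405, 223], [368, 315]]
wrist 4258 [434. 294.] rect [[395, 364], [444, 219], [473, 229], [425, 374]]
scene 728 [292. 186.] rect [[274, 155], [292, 149], [312, 208], [294, 214]]
scene 159 [281. 204.] rect [[276, 194], [284, 194], [286, 213], [277, 214]]
scene 786 [382. 217.] rect [[363, 205], [400, 205], [400, 230], [363, 230]]
scene 614 [343. 223.] rect [[320, 248], [334, 204], [361, 213], [348, 257]]
scene 615 [246. 240.] rect [[214, 234], [218, 224], [276, 244], [272, 255]]
scene 610 [417. 254.] rect [[397, 275], [408, 230], [435, 236], [424, 282]]
scene 463 [372. 256.] rect [[358, 246], [386, 246], [386, 266], [358, 266]]
scene 689 [237. 260.] rect [[202, 256], [205, 245], [269, 262], [266, 273]]
scene 778 [241. 282.] rect [[204, 285], [204, 273], [276, 278], [275, 290]]
```

Call:
jog_arm([
  [0, 0, 0.2, 0],
  [0.1, 0.12, 0.2, 0],
  [0.22, 0.26, 0.2, 0],
  [0.34, 0.4, 0.2, 0],
  [0.46, 0.52, 0.2, 0],
  [0.58, 0.64, 0.2, 0],
  [0.7, 0.76, 0.2, 0],
  [0.82, 0.86, 0.2, 0],
  [0.9, 0.94, 0.2, 0],
  [0.95, 1, 0.2, 0],
  [0.95, 1, 0.2, 0],
])

```text
time: 12.2
position: [0.6079, 0.1049, 0.303]
tool_rot: [-3.14, -0.002, 1.743]
contact_force: [-0.7, -0.7, -0.0]
grip_width: 0.0002
grasp_force: 0.0
```

Call:
jog_arm([
  [0, 0.1, 0, 0],
  [0, 0.25, 0, 0],
  [0, 0.4, 0, 0],
  [0, 0.5, 0, 0],
  [0, 0.6, 0, 0],
  [0, 0.67, 0, 0],
  [0, 0.7, 0, 0],
  [0, 0.7, 0, 0],
  [0, 0.7, 0, 0],
])

```text
time: 13.1
position: [0.6079, 0.2415, 0.3042]
tool_rot: [-3.142, 0.001, 1.74]
contact_force: [0.6, 0.8, 0.2]
grip_width: -0.0
grasp_force: 0.0
```

```bash
python3 - <<'E'
from h import *
print(sensors.get_state()["position"])
yblobs("wrist",0,1500); yblobs("scene",0,150,(160,80,480,330)); yblobs("top",0,150,(160,160,330,320))
a=optics.get_image("scene");b=optics.get_image("wrist")
x=cv2.resize(a[140:320,260:500],(800,600));y=cv2.resize(b,(320,240))
x[360:,:320]=y
cv2.imwrite("pics/cup1.png",x)
E
```

```text
[0.60792074 0.24152362 0.304239  ]
wrist 4091 [151. 175.] rect [[102, 193], [155, 117], [206, 152], [153, 228]]
wrist 8602 [586. 210.] rect [[521, 246], [540, 153], [650, 176], [630, 269]]
wrist 4290 [ 25. 243.] rect [[0, 195], [57, 195], [57, 286], [0, 286]]
wrist 3164 [142. 260.] rect [[98, 267], [131, 217], [186, 254], [154, 304]]
wrist 2429 [ 35. 316.] rect [[-5, 313], [31, 277], [73, 320], [38, 355]]
wrist 4169 [104. 358.] rect [[44, 375], [125, 295], [172, 342], [91, 422]]
wrist 5018 [556. 383.] rect [[497, 397], [534, 326], [613, 367], [576, 438]]
scene 159 [303. 201.] rect [[299, 192], [307, 192], [307, 211], [299, 211]]
scene 159 [281. 204.] rect [[276, 194], [284, 194], [286, 213], [277, 214]]
scene 789 [382. 217.] rect [[363, 205], [400, 205], [400, 230], [363, 230]]
scene 614 [343. 223.] rect [[320, 249], [333, 204], [361, 212], [348, 257]]
scene 1243 [251. 233.] rect [[214, 246], [217, 217], [287, 225], [284, 255]]
scene 609 [417. 254.] rect [[397, 275], [408, 230], [435, 236], [424, 282]]
scene 461 [372. 256.] rect [[358, 246], [386, 246], [386, 266], [358, 266]]
scene 690 [237. 260.] rect [[202, 256], [205, 245], [269, 262], [266, 273]]
scene 783 [241. 282.] rect [[204, 285], [204, 273], [275, 278], [275, 290]]
top 298 [266. 281.] rect [[253, 274], [263, 265], [280, 287], [270, 295]]
top 389 [295. 289.] rect [[279, 286], [307, 276], [312, 291], [284, 301]]
```

View pics/cup1.png

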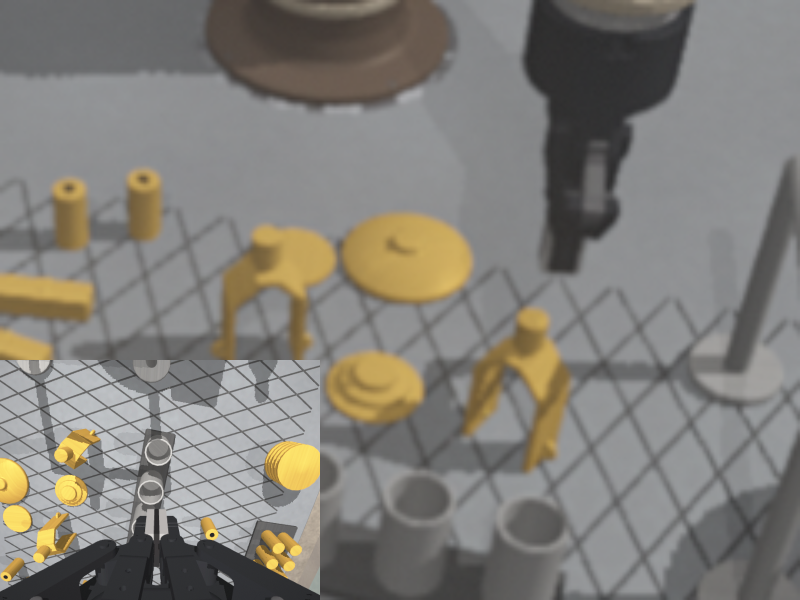

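```bash
cat >> h.py <<'E'
def stems(z=.013):
    im=optics.get_image("top");m=cv2.inRange(cv2.cvtColor(im,cv2.COLOR_BGR2HSV),(15,120,90),(32,255,255))
    k,l,st,ce=cv2.connectedComponentsWithStats(m)
    for i in range(1,k):
        if st[i,4]>150 and 180<ce[i,1]<370 and 305<ce[i,0]<520:
            W=onz("top",np.argwhere(l==i)[:,::-1],z)[:,:2]
            r=cv2.minAreaRect((W*1000).astype(np.float32));b=cv2.boxPoints(r)
            _,_,vt=np.linalg.svd(W-W.mean(0),full_matrices=False);d=vt[0]*(-1 if vt[0][1]>0 else 1)
            s=(W-W.mean(0))@d;w=(W-W.mean(0))@[-d[1],d[0]]
            we=[np.ptp(w[s>s.max()-.012]),np.ptp(w[s<s.min()+.012])]
            print(st[i,4],"mid",(np.array(r[0])/1000).round(4),"size",np.round(r[1],0),"yaw",round(np.arctan2(d[1],d[0]),3),"end widths -y,+y",np.round(we,3))
    return im
E
python3 - <<'E'
from h import *
im=stems(); cv2.imwrite("pics/top2.png",im)
E
```

```text
585 mid [ 0.6137 -0.1489] size [ 24. 168.] yaw -1.395 end widths -y,+y [0.019 0.023]
593 mid [ 0.5499 -0.1864] size [167.  24.] yaw -1.634 end widths -y,+y [0.018 0.021]
590 mid [ 0.4782 -0.1899] size [168.  24.] yaw -1.737 end widths -y,+y [0.016 0.022]
589 mid [ 0.4278 -0.1795] size [ 24. 169.] yaw -1.463 end widths -y,+y [0.018 0.021]
```

Call:
jog_arm([
  [0.07, -0.25, 0, 0],
  [0.07, -0.5, 0, 0],
  [0.07, -0.75, 0, 0],
  [0.07, -1, 0, 0],
  [0.07, -1, 0, 0],
], gripper=0.45)

```text
time: 13.9
position: [0.6224, 0.0327, 0.3039]
tool_rot: [-3.141, 0.005, 1.729]
contact_force: [0.6, 0.7, 0.0]
grip_width: 0.0384
grasp_force: 0.0
```

Call:
jog_arm([
  [0, -0.25, 0, 0],
  [0, -0.5, -0.2, 0],
  [0, -0.75, -0.45, 0],
  [0, -1, -0.7, 0],
  [0, -1, -0.8, 0],
  [0, -1, -0.8, 0],
])

```text
time: 14.5
position: [0.6191, -0.1611, 0.1402]
tool_rot: [-3.136, -0.0, 1.736]
contact_force: [0.1, -0.2, -0.5]
grip_width: 0.0385
grasp_force: 0.0
```

Call:
jog_arm([
  [0, -0.19, 0, 0],
  [0, -0.19, 0, 0],
  [0, -0.19, -0.2, 0],
  [0, -0.19, -0.4, 0],
  [0, -0.19, -0.4, 0],
  [0, -0.19, -0.4, 0],
  [0, -0.19, -0.4, 0],
])

```text
time: 15.2
position: [0.6235, -0.1946, 0.067]
tool_rot: [3.138, 0.001, 1.741]
contact_force: [0.5, 0.2, 0.2]
grip_width: 0.0388
grasp_force: 0.0
```

```bash
python3 - <<'E'
from h import *
s=sensors.get_state();print(s["position"],s["tool_rot"])
b,yaw,g,n=ball([.627,-.222]);print(b,yaw,g,n)
d=np.array([np.cos(yaw+np.pi),np.sin(yaw+np.pi)]);print("grip +48:",b-d*.0265)
E
```

```text
[ 0.62350422 -0.19462663  0.06704044] [3.13815539e+00 1.10447874e-03 1.74141905e+00]
[ 0.62582275 -0.22385965] 1.7506219050751077 [311.79410074 325.47917461] 12568
grip +48: [ 0.62108302 -0.19778696]
```

Call:
jog_arm([
  [-0.01, -0.01, -0.15, 0],
  [-0.01, -0.01, -0.245, 0],
  [-0.01, -0.01, -0.245, 0],
  [-0.01, -0.01, -0.245, 0],
])

```text
time: 15.65
position: [0.6206, -0.1971, 0.017]
tool_rot: [3.14, 0.001, 1.741]
contact_force: [0.2, 0.7, 1.2]
grip_width: 0.0381
grasp_force: 0.0
```

Call:
jog_arm([
  [0, 0, 0, 0],
  [0, 0, 0, 0],
  [0, 0, 0, 0],
  [0, 0, 0, 0],
  [0, 0, 0, 0],
], gripper=0, newtons=20)

```text
time: 16.15
position: [0.6212, -0.1973, 0.0175]
tool_rot: [3.138, 0.001, 1.741]
contact_force: [0.1, -0.7, 6.7]
grip_width: 0.0216
grasp_force: 21.0
```

Call:
jog_arm([
  [0, 0, 0.1, 0],
  [0, 0, 0.25, 0],
  [0, 0, 0.4, 0],
  [0, 0, 0.55, 0],
  [0, 0, 0.7, 0],
  [0, 0, 0.8, 0],
  [0, 0, 0.8, 0],
  [0, 0, 0.8, 0],
])

```text
time: 16.95
position: [0.6195, -0.1973, 0.1755]
tool_rot: [3.141, 0.001, 1.741]
contact_force: [-0.5, 0.9, -2.4]
grip_width: 0.0215
grasp_force: 20.0
```

```bash
python3 - <<'E'
from h import *
yblobs("wrist",0,1500); yblobs("scene",0,150,(160,80,330,330))
E
```

```text
wrist 28254 [313. 191.] rect [[272, 0], [354, 0], [354, 411], [272, 411]]
wrist 11031 [ 45. 133.] rect [[8, 17], [59, 13], [81, 262], [30, 267]]
wrist 9562 [118. 161.] rect [[66, 277], [120, 46], [165, 57], [111, 287]]
wrist 8426 [219. 173.] rect [[176, 293], [219, 57], [258, 64], [215, 300]]
wrist 3406 [615. 417.] rect [[570, 436], [600, 367], [669, 397], [639, 466]]
scene 162 [303. 201.] rect [[299, 192], [307, 192], [307, 211], [299, 211]]
scene 161 [281. 204.] rect [[276, 194], [284, 194], [286, 213], [277, 214]]
scene 1504 [250. 233.] rect [[209, 246], [213, 216], [287, 225], [284, 255]]
scene 684 [237. 260.] rect [[202, 256], [205, 246], [269, 262], [266, 273]]
```

Call:
jog_arm([
  [0, 0, 0, 0],
  [0, 0, 0, 0],
  [0, 0, 0, 0],
], gripper=0.248)

```text
time: 17.35
position: [0.6194, -0.1971, 0.1746]
tool_rot: [-3.141, -0.001, 1.741]
contact_force: [0.8, -1.2, -1.1]
grip_width: 0.0213
grasp_force: 20.0
```

```bash
python3 - <<'E'
from h import *
yblobs("wrist",0,15000);print(sensors.get_state()["torque"])
E
```

```text
wrist 28274 [313. 191.] rect [[272, 0], [354, 0], [354, 411], [272, 411]]
[-0.10206278  0.00537221 -0.00306484]
```

Call:
jog_arm([
  [0, 0, 0, 0],
  [0, 0, 0, 0],
  [0, 0, 0, 0],
], gripper=0.251)

```text
time: 17.7
position: [0.6196, -0.1971, 0.1753]
tool_rot: [3.142, 0.0, 1.741]
contact_force: [1.0, -0.5, -1.6]
grip_width: 0.0216
grasp_force: 17.6
```

Call:
jog_arm([
  [0, 0, 0, 0],
  [0, 0, 0, 0],
], gripper=0.253)

```text
time: 17.9
position: [0.6197, -0.1972, 0.1754]
tool_rot: [3.141, 0.0, 1.741]
contact_force: [1.0, 0.3, -1.7]
grip_width: 0.0216
grasp_force: 12.2
```

```bash
python3 - <<'E'
from h import *
yblobs("wrist",0,10000);print(sensors.get_state()["torque"])
E
```

```text
wrist 28303 [313. 191.] rect [[272, 0], [354, 0], [354, 411], [272, 411]]
wrist 11033 [ 45. 133.] rect [[8, 17], [59, 13], [82, 262], [31, 267]]
[-0.09885578  0.01679086  0.05109366]
```

Call:
jog_arm([
  [0, 0, 0, 0],
  [0, 0, 0, 0],
  [0, 0, 0, 0],
], gripper=0.255)

```text
time: 18.25
position: [0.6196, -0.1971, 0.1753]
tool_rot: [-3.142, -0.0, 1.741]
contact_force: [-0.3, 0.3, -1.5]
grip_width: 0.0216
grasp_force: 6.8
```

```bash
python3 - <<'E'
from h import *
yblobs("wrist",0,10000);print(sensors.get_state()["torque"])
E
```

```text
wrist 20898 [313. 201.] rect [[280, 14], [346, 14], [346, 373], [280, 373]]
wrist 11044 [ 45. 134.] rect [[8, 17], [59, 13], [82, 262], [31, 267]]
[-0.06767771  0.04120724 -0.05031781]
```

Call:
jog_arm([
  [0, 0, 0.05, 0],
  [0, 0, 0.05, 0],
  [0, 0, 0.05, 0],
  [0, 0, 0.05, 0],
], gripper=0.2556)

```text
time: 18.7
position: [0.6196, -0.1972, 0.1854]
tool_rot: [3.142, 0.0, 1.741]
contact_force: [0.5, 0.0, -2.0]
grip_width: 0.0218
grasp_force: 4.9
```

```bash
cat >> h.py <<'E'
def tilt(axis=.006,grip=.048):
    "stem in hand: tilt from vertical by fitting the projected foot/finial rows of the blob under the pads"
    c=optics.calibration("wrist");im=optics.get_image("wrist");s=sensors.get_state();p=s["position"];yaw=s["tool_rot"][2]
    m=cv2.inRange(cv2.cvtColor(im,cv2.COLOR_BGR2HSV),(15,110,60),(32,255,255));k,l,st,ce=cv2.connectedComponentsWithStats(m)
    i=1+np.argmin([abs(ce[j,0]-313)+(0 if st[j,4]>2500 else 1e4) for j in range(1,k)]);row=st[i,1]
    best=[]
    for a in np.radians(np.arange(-20,91,1)):
        f=[]
        for w in (-.011,.011):
            d=np.array([np.cos(yaw)*np.sin(a),np.sin(yaw)*np.sin(a),-np.cos(a)]);n=np.array([np.cos(yaw)*np.cos(a),np.sin(yaw)*np.cos(a),np.sin(a)])
            X=c["R"]@(p-[0,0,axis]+d*(grip+.085)+n*w)+c["t"];x=X[:2]/X[2];f.append((c["K"]@[*(x*(1+c["k1"]*(x@x))),1])[1])
        best.append((abs(min(f)-row),np.degrees(a)))
    print("blob",st[i],"tilt deg",min(best),"torque",s["torque"].round(3),"force",s["grasp_force"])
E
python3 - <<'E'
from h import *
tilt()
E
```

```text
blob [  280   200    67   238 12696] tilt deg (np.float64(1.6956186384583134), np.float64(4.0)) torque [ 0.045 -0.022 -0.034] force 4.903885200619698
```

Call:
jog_arm([
  [0, 0, 0, 0],
  [0, 0, 0, 0],
  [0, 0.05, 0.1, 0],
  [-0.02, 0.15, 0.2, 0],
  [-0.04, 0.3, 0.3, 0],
  [-0.06, 0.45, 0.4, 0],
  [-0.065, 0.6, 0.4, 0],
  [-0.065, 0.75, 0.4, 0],
  [-0.065, 0.9, 0.4, 0],
  [-0.065, 1, 0.4, 0],
], gripper=0, newtons=30)

```text
time: 19.75
position: [0.6063, 0.0057, 0.2656]
tool_rot: [3.141, -0.001, 1.743]
contact_force: [0.5, 0.8, -0.8]
grip_width: 0.021
grasp_force: 31.9
```

Call:
jog_arm([
  [0, 0.15, 0, 0],
  [0, 0.35, 0, 0],
  [0, 0.55, 0, 0],
  [0, 0.75, 0, 0],
  [0, 0.9, 0, 0],
  [0, 1, 0, 0],
  [0, 1, 0, 0],
])

```text
time: 20.45
position: [0.6054, 0.2074, 0.2653]
tool_rot: [-3.141, -0.002, 1.746]
contact_force: [-0.1, -0.4, -1.9]
grip_width: 0.0207
grasp_force: 31.9
```

Call:
jog_arm([
  [0, 0.08, 0, 0],
  [0, 0.16, 0, 0],
  [0, 0.22, 0, 0],
  [0, 0.255, 0, 0],
  [0, 0.265, 0, 0],
  [0, 0.265, 0, 0],
  [0, 0.265, 0, 0],
])

```text
time: 21.15
position: [0.6069, 0.2551, 0.2652]
tool_rot: [-3.142, 0.001, 1.74]
contact_force: [-0.2, 0.3, -0.6]
grip_width: 0.0212
grasp_force: 31.9
```

```bash
python3 - <<'E'
from h import *
print(sensors.get_state()["position"]);tilt()
a=optics.get_image("scene");b=optics.get_image("wrist");
m=cv2.inRange(cv2.cvtColor(a,cv2.COLOR_BGR2HSV),(15,110,60),(32,255,255))
yblobs("scene",0,150,(380,100,470,330))
E
```

```text
[0.60687526 0.25507068 0.26520843]
blob [  280   200    66   237 12652] tilt deg (np.float64(1.5259556084955648), np.float64(4.0)) torque [-0.01   0.014 -0.008] force 31.863457560539246
scene 789 [382. 217.] rect [[363, 205], [400, 205], [400, 230], [363, 230]]
scene 934 [420. 254.] rect [[399, 220], [431, 220], [431, 286], [399, 286]]
```

Call:
jog_arm([
  [0, 0, -0.1, 0],
  [0, 0, -0.2, 0],
  [0, 0, -0.28, 0],
  [0, 0, -0.36, 0],
  [0, 0, -0.36, 0],
  [0, 0, -0.36, 0],
])

```text
time: 21.95
position: [0.6065, 0.2551, 0.1928]
tool_rot: [-3.14, 0.001, 1.74]
contact_force: [1.2, -1.4, -2.1]
grip_width: 0.0211
grasp_force: 35.2
```

```bash
python3 - <<'E'
from h import *
tilt()
b=optics.get_image("wrist");a=optics.get_image("scene")
x=cv2.resize(a[160:340,340:520],(600,600));x[:240,:240]=cv2.resize(b[100:480,130:510],(240,240))
cv2.imwrite("pics/ins1.png",x)
E
```

```text
blob [  279   209    68   242 13348] tilt deg (np.float64(0.7783070236045546), np.float64(1.0)) torque [-0.407 -0.295 -0.023] force 35.23952543735504
```

View pics/ins1.png

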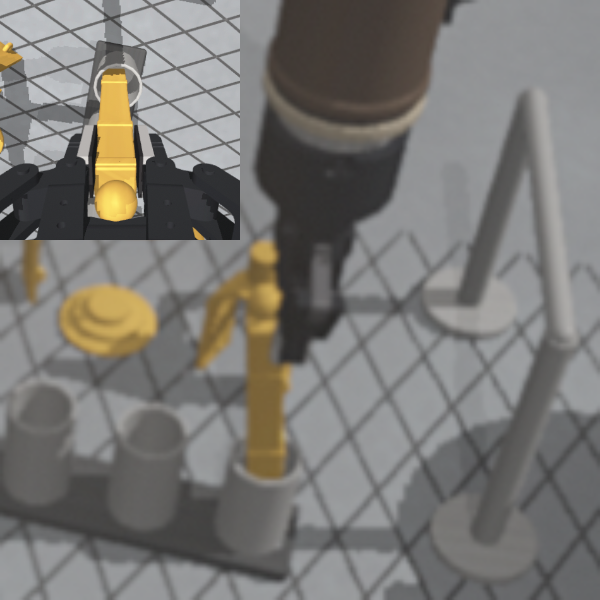

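Call:
jog_arm([
  [0.01, -0.01, -0.05, 0],
  [0.01, -0.01, -0.1, 0],
  [0.01, -0.01, -0.15, 0],
  [0.01, -0.01, -0.175, 0],
  [0.01, -0.01, -0.175, 0],
])

```text
time: 22.6
position: [0.6085, 0.2546, 0.1573]
tool_rot: [-3.141, -0.001, 1.741]
contact_force: [4.2, 3.3, -2.7]
grip_width: 0.0213
grasp_force: 35.0
```

Call:
jog_arm([
  [0, 0, -0.015, 0],
  [0, 0, -0.015, 0],
])

```text
time: 22.8
position: [0.6088, 0.2545, 0.1554]
tool_rot: [3.141, -0.001, 1.741]
contact_force: [3.3, 4.0, -4.0]
grip_width: 0.021
grasp_force: 35.0
```

Call:
jog_arm([
  [0, 0, 0, 0],
  [0, 0, 0, 0],
  [0, 0, 0, 0],
  [0, 0, 0, 0],
  [0, 0, 0.3, 0],
  [0, 0, 0.6, 0],
  [0, 0, 0.8, 0],
  [0, 0, 0.8, 0],
  [0, 0, 0.8, 0],
], gripper=0.5)

```text
time: 23.7
position: [0.6092, 0.2544, 0.318]
tool_rot: [3.137, -0.001, 1.741]
contact_force: [0.0, 0.2, -1.1]
grip_width: 0.0428
grasp_force: 0.0
```

Call:
jog_arm([
  [0, -0.3, 0, 0],
  [0, -0.6, 0, 0],
  [0, -0.9, 0, 0],
  [0, -1, 0, 0],
  [0, -1, 0, 0],
])

```text
time: 24.2
position: [0.6086, 0.0433, 0.3124]
tool_rot: [-3.137, 0.005, 1.729]
contact_force: [-0.6, -1.2, 0.8]
grip_width: 0.0429
grasp_force: 0.0
```

Call:
jog_arm([
  [-0.1, -0.3, 0, 0],
  [-0.2, -0.6, 0, 0],
  [-0.25, -0.85, 0, -0.08],
  [-0.25, -0.85, 0, -0.1],
  [-0.25, -0.85, 0, -0.1],
])

```text
time: 24.7
position: [0.5565, -0.1221, 0.313]
tool_rot: [-3.138, 0.002, 1.531]
contact_force: [-0.5, 0.5, -0.6]
grip_width: 0.0426
grasp_force: 0.0
```

```bash
cat >> h.py <<'E'
def cupstems():
    "column of each yellow blob near the cups: finial-top pixels in both views"
    for n,box in(("scene",(300,140,460,330)),("top",(180,170,315,240))): yblobs(n,0,60,box)
E
python3 - <<'E'
from h import *
cupstems(); stems(); print(sensors.get_state()["position"])
E
```

```text
scene 160 [303. 201.] rect [[299, 192], [307, 192], [307, 211], [299, 211]]
scene 786 [382. 217.] rect [[363, 205], [400, 205], [400, 230], [363, 230]]
scene 616 [342. 223.] rect [[320, 248], [334, 204], [361, 213], [348, 257]]
scene 966 [417. 265.] rect [[394, 298], [405, 230], [433, 235], [422, 303]]
scene 464 [372. 256.] rect [[358, 246], [386, 246], [386, 266], [358, 266]]
top 200 [204. 213.] rect [[195, 206], [206, 202], [213, 219], [202, 224]]
151 mid [ 0.5525 -0.1264] size [46. 23.] yaw -1.683 end widths -y,+y [0.023 0.021]
228 mid [ 0.4866 -0.1381] size [63. 24.] yaw -1.743 end widths -y,+y [0.023 0.022]
283 mid [ 0.4233 -0.1345] size [23. 79.] yaw -1.468 end widths -y,+y [0.021 0.021]
[ 0.5582387  -0.11525913  0.31400543]
```

Call:
jog_arm([
  [-0.05, -0.25, -0.2, -0.02],
  [-0.05, -0.5, -0.45, -0.02],
  [-0.05, -0.6, -0.7, -0.02],
  [-0.05, -0.6, -0.8, -0.02],
  [-0.05, -0.6, -0.8, -0.02],
  [-0.05, -0.6, -0.8, -0.02],
], gripper=0.45)

```text
time: 25.45
position: [0.5486, -0.2341, 0.1545]
tool_rot: [-3.139, -0.002, 1.503]
contact_force: [-0.1, 1.0, 0.7]
grip_width: 0.0383
grasp_force: 0.0
```

Call:
jog_arm([
  [0, 0, -0.2, 0],
  [0, 0, -0.4, 0],
  [0, 0, -0.4, 0],
  [0, 0, -0.4, 0],
])

```text
time: 25.85
position: [0.5504, -0.2346, 0.0778]
tool_rot: [3.139, -0.0, 1.503]
contact_force: [0.7, 0.4, 1.0]
grip_width: 0.0385
grasp_force: 0.0
```

```bash
python3 - <<'E'
from h import *
s=sensors.get_state();print(s["position"],s["tool_rot"])
b,yaw,g,n=ball([.545,-.262]);print(b,yaw,g,n)
d=np.array([np.cos(yaw+np.pi),np.sin(yaw+np.pi)]);print("grip +48:",b-d*.0265)
E
```

```text
[ 0.55040783 -0.23457046  0.07775747] [ 3.13949806e+00 -2.46184926e-04  1.50322916e+00]
[ 0.54362754 -0.26206545] 1.5098081868190345 [307.51444409 315.72588503] 11293
grip +48: [ 0.54524272 -0.23561472]
```

Call:
jog_arm([
  [-0.022, 0, -0.1, 0],
  [-0.022, 0, -0.25, 0],
  [-0.022, 0, -0.3, 0],
  [-0.022, 0, -0.3, 0],
  [-0.022, 0, -0.3, 0],
])

```text
time: 26.4
position: [0.5456, -0.2363, 0.0172]
tool_rot: [3.139, 0.001, 1.501]
contact_force: [0.2, 0.1, 0.0]
grip_width: 0.0383
grasp_force: 0.0
```

Call:
jog_arm([
  [0, 0, 0, 0],
  [0, 0, 0, 0],
  [0, 0, 0, 0],
  [0, 0, 0, 0],
  [0, 0, 0, 0],
], gripper=0, newtons=20)

```text
time: 26.9
position: [0.5455, -0.2365, 0.0171]
tool_rot: [3.139, 0.001, 1.501]
contact_force: [-0.1, 0.3, 6.9]
grip_width: 0.0213
grasp_force: 20.6
```

Call:
jog_arm([
  [0, 0, 0.1, 0],
  [0, 0, 0.25, 0],
  [0, 0, 0.4, 0],
  [0, 0, 0.55, 0],
  [0, 0, 0.7, 0],
  [0, 0, 0.84, 0],
  [0, 0, 0.84, 0],
  [0, 0, 0.84, 0],
])

```text
time: 27.7
position: [0.5443, -0.2364, 0.184]
tool_rot: [3.14, 0.001, 1.501]
contact_force: [-0.9, 0.1, -1.7]
grip_width: 0.0213
grasp_force: 20.0
```

Call:
jog_arm([
  [0, 0, 0, 0],
  [0, 0, 0, 0],
], gripper=0.253)

```text
time: 27.9
position: [0.5434, -0.236, 0.182]
tool_rot: [-3.139, -0.001, 1.501]
contact_force: [-0.0, 0.1, -0.8]
grip_width: 0.0219
grasp_force: 12.5
```

Call:
jog_arm([
  [0, 0, 0, 0],
  [0, 0, 0, 0],
  [0, 0, 0, 0],
], gripper=0.255)

```text
time: 28.2
position: [0.5441, -0.236, 0.1829]
tool_rot: [-3.141, -0.0, 1.501]
contact_force: [0.1, 0.5, -2.1]
grip_width: 0.0219
grasp_force: 6.7
```

Call:
jog_arm([
  [0, 0, 0.04, 0],
  [0, 0, 0.04, 0],
  [0, 0, 0.04, 0],
  [0, 0, 0.04, 0],
], gripper=0.2556)

```text
time: 28.6
position: [0.5442, -0.2362, 0.1914]
tool_rot: [3.141, 0.0, 1.501]
contact_force: [0.0, 0.5, -2.1]
grip_width: 0.0218
grasp_force: 4.7
```

```bash
python3 - <<'E'
from h import *
tilt()
E
```

```text
blob [  280   236    66   189 10111] tilt deg (np.float64(0.5390183910562882), np.float64(-7.0)) torque [-0.047 -0.018 -0.001] force 4.709987640380859
```

Call:
jog_arm([
  [0, 0, 0, 0],
  [0, 0, 0, 0],
  [0, 0, 0, 0],
  [0, 0, 0, 0],
])

```text
time: 29.05
position: [0.5442, -0.2361, 0.1912]
tool_rot: [-3.142, -0.0, 1.501]
contact_force: [0.5, 0.3, -0.9]
grip_width: 0.0218
grasp_force: 4.7
```

```bash
python3 - <<'E'
from h import *
tilt()
E
```

```text
blob [  280   236    66   189 10111] tilt deg (np.float64(0.46750708515986616), np.float64(-7.0)) torque [0.053 0.045 0.001] force 4.709089323878288
```

Call:
jog_arm([
  [0, 0, 0, 0],
  [0, 0, 0, 0],
  [0.02, 0.05, 0.1, 0],
  [0.06, 0.15, 0.2, 0],
  [0.12, 0.3, 0.3, 0],
  [0.18, 0.45, 0.37, 0],
  [0.24, 0.6, 0.37, 0],
  [0.3, 0.75, 0.37, 0],
  [0.31, 0.9, 0.37, 0],
  [0.31, 1, 0.37, 0],
], gripper=0, newtons=22)

```text
time: 30.1
position: [0.6065, -0.0331, 0.2653]
tool_rot: [3.141, -0.001, 1.503]
contact_force: [0.7, 0.7, -2.9]
grip_width: 0.0212
grasp_force: 23.5
```

Call:
jog_arm([
  [0, 0.15, 0, 0],
  [0, 0.35, 0, 0],
  [0, 0.55, 0, 0],
  [0, 0.75, 0, 0],
  [0, 0.9, 0, 0],
  [0, 1, 0, 0],
  [0, 1.0, 0, 0],
])

```text
time: 30.8
position: [0.6052, 0.1683, 0.2654]
tool_rot: [-3.141, -0.002, 1.506]
contact_force: [-1.0, 0.8, -1.6]
grip_width: 0.0214
grasp_force: 23.4
```

Call:
jog_arm([
  [0, 0.08, 0, 0],
  [0, 0.15, 0, 0],
  [0, 0.175, 0, 0],
  [0, 0.175, 0, 0],
  [0, 0.175, 0, 0],
])

```text
time: 31.3
position: [0.6064, 0.1983, 0.2652]
tool_rot: [3.142, 0.0, 1.5]
contact_force: [0.4, 0.6, -1.4]
grip_width: 0.0214
grasp_force: 23.5
```

```bash
python3 - <<'E'
from h import *
print(sensors.get_state()["position"]);tilt();yblobs("scene",0,60,(370,150,440,330))
E
```

```text
[0.60638116 0.19833174 0.26524058]
blob [ 291  108   49   90 3171] tilt deg (np.float64(0.21262855508592793), np.float64(29.999999999999996)) torque [ 0.033  0.025 -0.013] force 23.453282117843628
scene 1605 [380. 240.] rect [[355, 275], [364, 202], [402, 207], [393, 280]]
scene 969 [417. 265.] rect [[394, 298], [405, 230], [433, 235], [422, 303]]
```

```bash
sed -i 's/(0 if st\[j,4\]>2500 else 1e4)/(0 if st[j,4]>2500 and st[j,1]+st[j,3]>330 else 1e4)/' h.py; python3 - <<'E'
from h import *
tilt()
E
```

```text
blob [  280   236    66   189 10095] tilt deg (np.float64(0.6386399873711355), np.float64(-7.0)) torque [0.008 0.006 0.027] force 23.453175723552704
```

Call:
jog_arm([
  [0, 0.005, -0.1, 0],
  [0, 0.005, -0.2, 0],
  [0, 0.005, -0.28, 0],
  [0, 0.005, -0.28, 0],
  [0, 0.005, -0.28, 0],
])

```text
time: 31.95
position: [0.6064, 0.1997, 0.2095]
tool_rot: [-3.141, -0.0, 1.501]
contact_force: [0.2, 0.4, -1.4]
grip_width: 0.0213
grasp_force: 23.5
```

Call:
jog_arm([
  [0, -0.01, -0.03, 0],
  [0, -0.025, -0.08, 0],
  [0, -0.04, -0.13, 0],
  [0, -0.06, -0.18, 0],
  [0, -0.065, -0.23, 0],
  [0, -0.07, -0.265, 0],
  [0, -0.07, -0.265, 0],
])

```text
time: 32.65
position: [0.6071, 0.1865, 0.1569]
tool_rot: [3.14, -0.001, 1.501]
contact_force: [1.2, 1.1, 4.7]
grip_width: 0.0214
grasp_force: 25.0
```

```bash
python3 - <<'E'
from h import *
tilt()
E
```

```text
blob [  267    86    89   342 20079] tilt deg (np.float64(0.6342919258021027), np.float64(36.0)) torque [ 0.411 -0.246  0.051] force 24.96379405260086
```

Call:
jog_arm([
  [0, 0, 0, 0],
  [0, 0, 0, 0],
  [0, 0, 0, 0],
  [0, 0, 0, 0],
  [0, 0, 0.3, 0],
  [0, 0, 0.6, 0],
  [0, 0, 0.8, 0],
  [0, 0, 0.8, 0],
  [0, 0, 0.8, 0],
], gripper=0.45)

```text
time: 33.6
position: [0.607, 0.1863, 0.3187]
tool_rot: [3.137, -0.001, 1.501]
contact_force: [0.2, 0.8, -0.2]
grip_width: 0.0389
grasp_force: 0.0
```

Call:
jog_arm([
  [-0.2, -0.2, 0, 0],
  [-0.4, -0.4, 0, 0],
  [-0.6, -0.6, 0, 0],
  [-0.75, -0.8, 0, -0.05],
  [-0.75, -1, 0, -0.05],
  [-0.75, -1, 0, -0.05],
])

```text
time: 34.2
position: [0.4536, -0.0207, 0.3145]
tool_rot: [-3.139, 0.004, 1.392]
contact_force: [0.3, 0.4, 0.3]
grip_width: 0.0382
grasp_force: 0.0
```

```bash
python3 - <<'E'
from h import *
cupstems(); stems(); print(sensors.get_state()["position"],sensors.get_state()["tool_rot"])
E
```

```text
scene 160 [303. 201.] rect [[299, 192], [307, 192], [307, 211], [299, 211]]
scene 788 [382. 217.] rect [[363, 205], [400, 205], [400, 230], [363, 230]]
scene 615 [342. 223.] rect [[320, 248], [334, 204], [361, 213], [348, 257]]
scene 967 [417. 265.] rect [[394, 298], [405, 230], [433, 235], [422, 303]]
scene 881 [379. 265.] rect [[355, 253], [380, 237], [408, 283], [383, 298]]
top 198 [204. 213.] rect [[195, 206], [206, 202], [213, 219], [202, 224]]
top 240 [231. 213.] rect [[218, 213], [224, 202], [243, 213], [237, 224]]
413 mid [ 0.4745 -0.2133] size [120.  24.] yaw -1.748 end widths -y,+y [0.016 0.023]
371 mid [ 0.4307 -0.208 ] size [ 23. 112.] yaw -1.451 end widths -y,+y [0.019 0.022]
[ 0.45575748 -0.01444951  0.3151282 ] [-3.13979167e+00 -1.14444267e-04  1.39923232e+00]
```

Call:
jog_arm([
  [0.11, -0.25, -0.1, 0],
  [0.11, -0.5, -0.2, 0],
  [0.11, -0.75, -0.4, 0],
  [0.11, -0.88, -0.65, 0],
  [0.11, -0.88, -0.9, 0],
  [0.11, -0.88, -0.9, 0],
  [0.11, -0.88, -0.9, 0],
], gripper=0.4)

```text
time: 35.05
position: [0.4762, -0.1883, 0.1317]
tool_rot: [-3.133, -0.003, 1.402]
contact_force: [-0.6, -0.4, 0.0]
grip_width: 0.0343
grasp_force: 0.0
```

```bash
python3 - <<'E'
from h import *
s=sensors.get_state();print(s["position"],s["tool_rot"])
yblobs("wrist",0,3000)
c=optics.calibration("wrist")
def proj(X):
    p=c["R"]@np.array(X)+c["t"];x=p[:2]/p[2];x=x*(1+c["k1"]*(x@x));return (c["K"]@[*x,1])[:2].round(0)
for u in(.06,0,-.07):print(proj([.4782-.165*u,-.1899-.986*u,.022]),proj([.4278+.1076*u,-.1795-.994*u,.022]))
E
```

```text
[ 0.47621488 -0.1883149   0.13172583] [-3.13344380e+00 -2.96033123e-03  1.40218905e+00]
wrist 10304 [225. 208.] rect [[163, 103], [208, 88], [295, 347], [250, 362]]
wrist 9746 [317. 221.] rect [[297, 94], [337, 94], [337, 361], [297, 361]]
wrist 3807 [ 65. 196.] rect [[13, 185], [105, 162], [118, 212], [26, 235]]
[316. 332.] [261. 326.]
[316. 242.] [231. 239.]
[317. 122.] [191. 124.]
```

Call:
jog_arm([
  [0, 0, -0.2, 0],
  [0, 0, -0.4, 0],
  [0, 0, -0.575, 0],
  [0, 0, -0.575, 0],
  [0, 0, -0.575, 0],
])

```text
time: 35.6
position: [0.4797, -0.1891, 0.0228]
tool_rot: [3.14, -0.0, 1.403]
contact_force: [0.2, 0.4, -0.2]
grip_width: 0.0342
grasp_force: 0.0
```

Call:
jog_arm([
  [0, 0, 0, 0],
  [0, 0, 0, 0],
  [0, 0, 0, 0],
  [0, 0, 0, 0],
  [0, 0, 0, 0],
], gripper=0, newtons=25)

```text
time: 36.1
position: [0.4802, -0.1901, 0.0238]
tool_rot: [3.137, 0.0, 1.401]
contact_force: [-0.5, 2.1, 8.2]
grip_width: 0.0212
grasp_force: 25.9
```

Call:
jog_arm([
  [0, 0, 0.08, 0],
  [0, 0, 0.15, 0],
  [0.1, 0, 0.15, 0],
  [0.2, 0, 0.15, 0],
  [0.3, 0, 0.15, 0],
  [0.3, 0, 0.15, 0],
  [0.3, 0, 0.15, 0],
  [0.3, 0, 0.08, 0],
  [0.3, 0, 0, 0],
  [0.3, 0, 0, 0],
])

```text
time: 37.1
position: [0.5375, -0.1904, 0.0198]
tool_rot: [-3.141, 0.0, 1.4]
contact_force: [-0.2, -0.3, -1.9]
grip_width: 0.0211
grasp_force: 30.8
```

Call:
jog_arm([
  [0, 0, 0, 0],
  [0, 0, 0, 0],
  [0, 0, 0, 0],
  [-0.02, -0.12, 0, 0],
  [-0.04, -0.24, 0, 0],
  [-0.04, -0.24, 0, 0],
  [-0.04, -0.24, 0, 0],
], gripper=0.42)

```text
time: 37.8
position: [0.53, -0.2386, 0.0212]
tool_rot: [-3.142, -0.0, 1.399]
contact_force: [0.2, 0.1, -0.0]
grip_width: 0.0357
grasp_force: 0.0
```

Call:
jog_arm([
  [0, 0, 0, 0],
  [0, 0, 0, 0],
  [0, 0, 0, 0],
  [0, 0, 0, 0],
  [0, 0, 0, 0],
], gripper=0, newtons=20)

```text
time: 38.3
position: [0.5305, -0.2373, 0.0214]
tool_rot: [3.141, -0.001, 1.402]
contact_force: [-0.1, 1.7, 2.8]
grip_width: 0.0214
grasp_force: 20.6
```

Call:
jog_arm([
  [0, 0, 0.1, 0],
  [0, 0, 0.25, 0],
  [0, 0, 0.4, 0],
  [0, 0, 0.55, 0],
  [0, 0, 0.7, 0],
  [0, 0, 0.84, 0],
  [0, 0, 0.84, 0],
  [0, 0, 0.84, 0],
])

```text
time: 39.1
position: [0.5301, -0.2385, 0.1893]
tool_rot: [3.141, 0.001, 1.4]
contact_force: [0.2, -0.4, -3.0]
grip_width: 0.0216
grasp_force: 20.2
```

```bash
python3 - <<'E'
from h import *
tilt();print(sensors.get_state()["position"])
E
```

```text
blob [  272     0    79   412 27240] tilt deg (np.float64(0.07473796508998021), np.float64(59.00000000000001)) torque [-0.083  0.005 -0.057] force 20.18504798412323
[ 0.52950473 -0.23825289  0.1883121 ]
```

Call:
jog_arm([
  [0, 0, 0, 0],
  [0, 0, 0, 0],
], gripper=0.253)

```text
time: 39.35
position: [0.5295, -0.238, 0.1879]
tool_rot: [-3.139, -0.001, 1.401]
contact_force: [-0.0, -0.8, -2.9]
grip_width: 0.0216
grasp_force: 10.6
```

Call:
jog_arm([
  [0, 0, 0, 0],
  [0, 0, 0, 0],
  [0, 0, 0, 0],
  [0, 0, 0, 0],
  [0, 0, 0, 0],
], gripper=0.255)

```text
time: 39.85
position: [0.5302, -0.2384, 0.1893]
tool_rot: [3.141, 0.0, 1.401]
contact_force: [0.7, -0.2, -2.1]
grip_width: 0.0216
grasp_force: 4.5
```

```bash
python3 - <<'E'
from h import *
tilt()
E
```

```text
blob [ 280  284   66  136 7283] tilt deg (np.float64(4.38341114202035), np.float64(-20.0)) torque [ 0.013  0.061 -0.007] force 4.410349354147911
```

Call:
jog_arm([
  [0, 0, 0, 0],
  [0, 0, 0, 0],
  [0, 0, 0, 0],
  [0, 0, 0, 0],
  [0, 0, 0, 0],
], gripper=0.2553)

```text
time: 40.4
position: [0.5302, -0.2382, 0.1893]
tool_rot: [-3.142, 0.0, 1.401]
contact_force: [-0.6, 0.8, -1.5]
grip_width: 0.0218
grasp_force: 3.7
```

```bash
sed -i 's/arange(-20,91,1)/arange(-60,91,1)/' h.py; python3 - <<'E'
from h import *
tilt(.01)
E
```

```text
blob [  281   197    64   230 11739] tilt deg (np.float64(0.3342379998308047), np.float64(4.0)) torque [0.011 0.021 0.004] force 3.7013517692685127
```

Call:
jog_arm([
  [0, 0, 0, 0],
  [0, 0, 0, 0],
  [0.02, 0.05, 0.1, 0],
  [0.06, 0.15, 0.2, 0],
  [0.12, 0.3, 0.3, 0],
  [0.18, 0.45, 0.38, 0],
  [0.24, 0.6, 0.38, 0],
  [0.3, 0.75, 0.38, 0],
  [0.36, 0.9, 0.38, 0],
  [0.365, 1, 0.38, 0],
], gripper=0, newtons=22)

```text
time: 41.45
position: [0.6042, -0.0351, 0.2653]
tool_rot: [3.141, -0.002, 1.403]
contact_force: [-0.3, -0.4, -2.7]
grip_width: 0.021
grasp_force: 22.7
```

Call:
jog_arm([
  [0, 0.15, 0, 0],
  [0, 0.3, 0, 0],
  [0, 0.45, 0, 0],
  [0, 0.6, 0, 0],
  [0, 0.7, 0, 0],
  [0, 0.72, 0, 0],
  [0, 0.72, 0, 0],
  [0, 0.72, 0, 0],
])

```text
time: 42.25
position: [0.6035, 0.1042, 0.2651]
tool_rot: [3.142, 0.001, 1.399]
contact_force: [-0.4, 1.0, -1.6]
grip_width: 0.0211
grasp_force: 22.7
```

Call:
jog_arm([
  [0, 0, -0.1, 0],
  [0, 0, -0.2, 0],
  [0, 0, -0.28, 0],
  [0, 0, -0.28, 0],
  [0, 0, -0.28, 0],
])

```text
time: 42.75
position: [0.6035, 0.1046, 0.2096]
tool_rot: [-3.142, 0.0, 1.399]
contact_force: [0.8, -0.2, -1.9]
grip_width: 0.0212
grasp_force: 22.7
```

```bash
python3 - <<'E'
from h import *
tilt(.01)
E
```

```text
blob [  281   199    64   227 11559] tilt deg (np.float64(0.5151925461348981), np.float64(3.0000000000000004)) torque [0.018 0.003 0.115] force 22.68326997756958
```

Call:
jog_arm([
  [0, 0.01, -0.05, 0],
  [0, 0.02, -0.1, 0],
  [0, 0.03, -0.15, 0],
  [0, 0.035, -0.2, 0],
  [0, 0.035, -0.245, 0],
  [0, 0.035, -0.245, 0],
])

```text
time: 43.4
position: [0.6048, 0.1136, 0.1611]
tool_rot: [3.138, -0.002, 1.401]
contact_force: [1.5, -0.5, 5.0]
grip_width: 0.021
grasp_force: 25.0
```

Call:
jog_arm([
  [0, 0, 0, 0],
  [0, 0, 0, 0],
  [0, 0, 0, 0],
  [0, 0, 0, 0],
  [0, 0, 0.3, 0],
  [0, 0, 0.6, 0],
  [0, 0, 0.8, 0],
  [0, 0, 0.8, 0],
  [0, 0, 0.8, 0],
], gripper=0.45)

```text
time: 44.3
position: [0.604, 0.1132, 0.3227]
tool_rot: [3.137, -0.001, 1.401]
contact_force: [0.3, -1.1, -1.2]
grip_width: 0.0385
grasp_force: 0.0
```

Call:
jog_arm([
  [-0.15, -0.2, 0, 0],
  [-0.35, -0.4, 0, 0],
  [-0.55, -0.6, 0, 0.05],
  [-0.75, -0.8, 0, 0.1],
  [-0.8, -0.9, 0, 0.14],
  [-0.8, -0.9, 0, 0.14],
])

```text
time: 44.9
position: [0.4394, -0.0724, 0.3184]
tool_rot: [-3.137, 0.002, 1.676]
contact_force: [0.2, -0.2, -0.5]
grip_width: 0.0387
grasp_force: 0.0
```

```bash
python3 - <<'E'
from h import *
cupstems(); stems(); print(sensors.get_state()["position"],sensors.get_state()["tool_rot"])
E
```

```text
scene 158 [303. 201.] rect [[299, 192], [307, 192], [307, 211], [299, 211]]
scene 790 [382. 217.] rect [[363, 205], [400, 205], [400, 230], [363, 230]]
scene 1107 [345. 243.] rect [[322, 286], [326, 207], [360, 209], [357, 287]]
scene 973 [417. 265.] rect [[394, 298], [405, 230], [433, 235], [422, 303]]
scene 891 [379. 265.] rect [[355, 253], [381, 237], [409, 282], [383, 298]]
top 200 [204. 213.] rect [[195, 206], [206, 202], [213, 219], [202, 224]]
top 225 [232. 213.] rect [[220, 214], [226, 202], [244, 213], [237, 224]]
top 162 [266. 214.] rect [[259, 222], [262, 206], [273, 208], [270, 223]]
[ 0.44298299 -0.06697047  0.31924776] [-3.14034702e+00 -7.30442759e-04  1.67936028e+00]
```

Call:
jog_arm([
  [-0.05, -0.25, -0.1, 0],
  [-0.05, -0.5, -0.3, 0],
  [-0.05, -0.7, -0.55, 0],
  [-0.05, -0.8, -0.8, 0],
  [-0.05, -0.8, -1, 0],
  [-0.05, -0.8, -1, 0],
  [-0.05, -0.8, -1, 0],
], gripper=0.45)

```text
time: 45.75
position: [0.4317, -0.2254, 0.1162]
tool_rot: [-3.136, -0.005, 1.681]
contact_force: [-0.1, 0.8, 1.3]
grip_width: 0.0386
grasp_force: 0.0
```

```bash
python3 - <<'E'
from h import *
s=sensors.get_state();print(s["position"],s["tool_rot"])
b,yaw,g,n=ball([.4358,-.2536]);print(b,yaw,g,n)
d=np.array([np.cos(yaw+np.pi),np.sin(yaw+np.pi)]);print("grip +48:",b-d*.0265)
E
```

```text
[ 0.43168658 -0.22541786  0.11615619] [-3.13553508 -0.00522614  1.68144345]
[ 0.48089113 -0.2485314 ] 1.7306979066075934 [317.00139659 289.24718159] 7940
grip +48: [ 0.47667178 -0.22236946]
```

```bash
python3 - <<'E'
from h import *
yblobs("wrist",0,1500);c=optics.calibration("wrist")
im=optics.get_image("wrist");m=cv2.inRange(cv2.cvtColor(im,cv2.COLOR_BGR2HSV),(15,110,80),(32,255,255))
k,l,st,ce=cv2.connectedComponentsWithStats(m)
for i in range(1,k):
    if st[i,4]>5000:
        W=onz("wrist",np.argwhere(l==i)[:,::-1],.013,c)[:,:2];r=cv2.minAreaRect((W*1000).astype(np.float32));print(r)
cv2.imwrite("pics/wD.png",im)
E
```

```text
wrist 13189 [391. 142.] rect [[366, 303], [368, 0], [417, 0], [415, 303]]
wrist 4287 [146.  59.] rect [[88, 66], [115, 12], [201, 55], [173, 109]]
((469.8768005371094, -174.662353515625), (26.109512329101562, 167.4978485107422), 8.19929027557373)
```

View pics/wD.png

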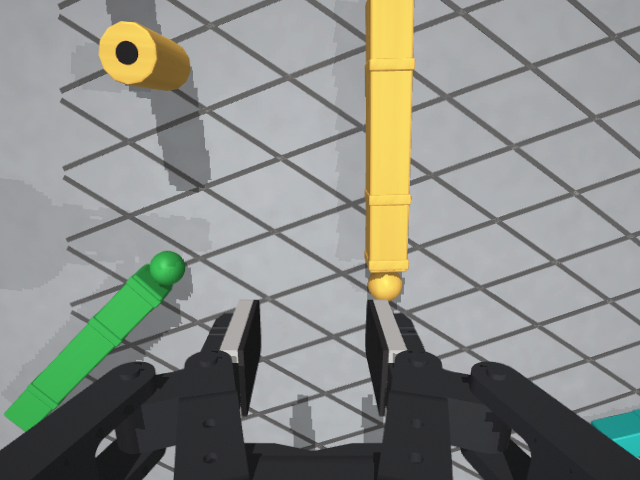

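The wrist view shows stem D was knocked to the right: its ball is now at (385,287), so about x=0.481, y=-0.249. I'm retargeting.

Call:
jog_arm([
  [0.1, 0.015, 0, 0.02],
  [0.22, 0.015, 0, 0.02],
  [0.22, 0.015, -0.1, 0.02],
  [0.22, 0.015, -0.25, 0.02],
  [0.22, 0.015, -0.25, 0.02],
  [0.22, 0.015, -0.25, 0.02],
])

```text
time: 46.5
position: [0.478, -0.2237, 0.0717]
tool_rot: [3.141, 0.0, 1.722]
contact_force: [0.4, -0.1, -0.3]
grip_width: 0.0381
grasp_force: 0.0
```

```bash
python3 - <<'E'
from h import *
s=sensors.get_state();print(s["position"],s["tool_rot"])
b,yaw,g,n=ball([.481,-.2485]);print(b,yaw,g,n)
d=np.array([np.cos(yaw+np.pi),np.sin(yaw+np.pi)]);print("grip +48:",b-d*.0265)
E
```

```text
[ 0.47804898 -0.22370874  0.07171915] [3.14061918e+00 4.24594042e-04 1.72173557e+00]
[ 0.48002288 -0.24866089] 1.7131944843924236 [312.91356632 316.47960531] 12019
grip +48: [ 0.47626207 -0.22242911]
```

Call:
jog_arm([
  [-0.01, 0.006, -0.1, 0],
  [-0.01, 0.006, -0.25, 0],
  [-0.01, 0.006, -0.27, 0],
  [-0.01, 0.006, -0.27, 0],
])

```text
time: 46.95
position: [0.4756, -0.223, 0.0172]
tool_rot: [3.141, 0.0, 1.721]
contact_force: [0.4, 0.4, -0.2]
grip_width: 0.0383
grasp_force: 0.0
```

Call:
jog_arm([
  [0, 0, 0, 0],
  [0, 0, 0, 0],
  [0, 0, 0, 0],
  [0, 0, 0, 0],
  [0, 0, 0, 0],
], gripper=0, newtons=20)

```text
time: 47.45
position: [0.4766, -0.2234, 0.0181]
tool_rot: [3.139, 0.002, 1.721]
contact_force: [-0.5, 0.7, 7.0]
grip_width: 0.0215
grasp_force: 20.8
```

Call:
jog_arm([
  [0, 0, 0.1, 0],
  [0, 0, 0.25, 0],
  [0, 0, 0.4, 0],
  [0, 0, 0.55, 0],
  [0, 0, 0.7, 0],
  [0, 0, 0.84, 0],
  [0, 0, 0.84, 0],
  [0, 0, 0.84, 0],
])

```text
time: 48.25
position: [0.4752, -0.2232, 0.1851]
tool_rot: [3.14, 0.001, 1.721]
contact_force: [-0.1, 0.2, -1.8]
grip_width: 0.0213
grasp_force: 20.3
```

Call:
jog_arm([
  [0, 0, 0, 0],
  [0, 0, 0, 0],
], gripper=0.253)

```text
time: 48.45
position: [0.4744, -0.2227, 0.1831]
tool_rot: [-3.14, -0.001, 1.721]
contact_force: [0.3, -0.0, -2.3]
grip_width: 0.0216
grasp_force: 12.0
```

Call:
jog_arm([
  [0, 0, 0, 0],
  [0, 0, 0, 0],
  [0, 0, 0, 0],
  [0, 0, 0, 0],
], gripper=0.255)

```text
time: 48.85
position: [0.4752, -0.2231, 0.1841]
tool_rot: [-3.141, 0.0, 1.721]
contact_force: [-0.8, -1.2, -1.9]
grip_width: 0.0217
grasp_force: 5.5
```

```bash
python3 - <<'E'
from h import *
tilt(.007)
E
```

```text
blob [ 279  288   67  124 6778] tilt deg (np.float64(1.2073076523324744), np.float64(-22.0)) torque [0.041 0.008 0.054] force 5.415988862514496
```

Swinging past vertical, so I'll let it settle.

Call:
jog_arm([
  [0, 0, 0, 0],
  [0, 0, 0, 0],
  [0, 0, 0, 0],
  [0, 0, 0, 0],
], gripper=0.2555)

```text
time: 49.3
position: [0.4752, -0.2229, 0.1843]
tool_rot: [3.142, 0.0, 1.721]
contact_force: [-0.2, -0.2, -2.0]
grip_width: 0.022
grasp_force: 4.2
```

```bash
python3 - <<'E'
from h import *
tilt(.007)
E
```

```text
blob [  281   209    65   215 11144] tilt deg (np.float64(0.6448208637427513), np.float64(1.0)) torque [-0.065  0.039 -0.02 ] force 4.181457012891769
```

Call:
jog_arm([
  [0, 0, 0, 0],
  [0, 0, 0, 0],
  [0.05, 0.05, 0.1, 0],
  [0.12, 0.15, 0.2, 0],
  [0.2, 0.3, 0.3, 0],
  [0.3, 0.45, 0.4, 0],
  [0.4, 0.6, 0.4, 0],
  [0.5, 0.75, 0.4, 0],
  [0.6, 0.9, 0.4, 0],
  [0.64, 1, 0.4, 0],
], gripper=0, newtons=22)

```text
time: 50.35
position: [0.6045, -0.0199, 0.2641]
tool_rot: [3.141, -0.001, 1.723]
contact_force: [-0.4, 0.2, -1.9]
grip_width: 0.0211
grasp_force: 24.1
```

Call:
jog_arm([
  [0, 0.1, 0, 0],
  [0, 0.2, 0, 0],
  [0, 0.29, 0, 0],
  [0, 0.32, 0, 0],
  [0, 0.32, 0, 0],
  [0, 0.32, 0, 0],
])

```text
time: 50.95
position: [0.6033, 0.0398, 0.2642]
tool_rot: [-3.141, 0.001, 1.72]
contact_force: [-0.2, -0.0, -2.3]
grip_width: 0.021
grasp_force: 24.1
```

```bash
python3 - <<'E'
from h import *
tilt(.007);print(sensors.get_state()["position"])
E
```

```text
blob [  281   210    64   212 11017] tilt deg (np.float64(1.4269398334803327), np.float64(1.0)) torque [-0.048  0.036  0.016] force 24.14335012435913
[0.6033177  0.03947225 0.2641696 ]
```

Call:
jog_arm([
  [0, 0, -0.1, 0],
  [0, 0, -0.2, 0],
  [0, 0, -0.28, 0],
  [0, 0, -0.28, 0],
  [0, 0, -0.28, 0],
])

```text
time: 51.5
position: [0.6034, 0.0401, 0.2086]
tool_rot: [-3.141, 0.0, 1.72]
contact_force: [0.1, -0.2, -1.7]
grip_width: 0.0212
grasp_force: 24.1
```

Call:
jog_arm([
  [0, 0.005, -0.05, 0],
  [0, 0.01, -0.1, 0],
  [0, 0.01, -0.15, 0],
  [0, 0.01, -0.2, 0],
  [0, 0.01, -0.245, 0],
  [0, 0.01, -0.245, 0],
])

```text
time: 52.1
position: [0.6041, 0.0436, 0.1597]
tool_rot: [3.139, -0.0, 1.721]
contact_force: [-0.1, 0.0, 3.8]
grip_width: 0.0209
grasp_force: 26.3
```

Call:
jog_arm([
  [0, 0, 0, 0],
  [0, 0, 0, 0],
  [0, 0, 0, 0],
  [0, 0, 0, 0],
  [0, 0, 0.3, 0],
  [0, 0, 0.6, 0],
  [0, 0, 0.8, 0],
  [0, 0, 0.8, 0],
], gripper=0.45)

```text
time: 52.9
position: [0.6054, 0.0439, 0.326]
tool_rot: [3.132, 0.0, 1.721]
contact_force: [0.7, -0.1, -0.2]
grip_width: 0.0382
grasp_force: 0.0
```

Call:
jog_arm([
  [-0.25, -0.1, 0, 0],
  [-0.5, -0.2, 0, 0],
  [-0.75, -0.25, 0, 0],
  [-0.85, -0.25, 0, 0],
  [-0.85, -0.25, 0, 0],
  [-0.85, -0.25, 0, 0],
])

```text
time: 53.5
position: [0.4333, -0.0072, 0.3197]
tool_rot: [3.14, 0.001, 1.72]
contact_force: [0.4, 0.7, 0.6]
grip_width: 0.0385
grasp_force: 0.0
```

```bash
python3 - <<'E'
from h import *
s=sensors.get_state();print(s["position"],s["tool_rot"])
c=optics.calibration("wrist");print("cam",-c["R"].T@c["t"],"axis",c["R"][2],"K",c["K"][0,0])
im=optics.get_image("wrist");m=cv2.inRange(cv2.cvtColor(im,cv2.COLOR_BGR2HSV),(15,110,50),(32,255,255))
k,l,st,ce=cv2.connectedComponentsWithStats(m)
for i in range(1,k):
    if st[i,4]>1500:
        W=onz("wrist",np.argwhere(l==i)[:,::-1],.08,c)[:,:2];r=cv2.minAreaRect((W*1000).astype(np.float32));print(st[i],np.round(r[0]),np.round(r[1]),round(r[2],1))
cv2.imwrite("pics/wY.png",im)
yblobs("top",0,60,(180,170,315,300));yblobs("scene",0,60,(300,170,450,330))
E
```

```text
[ 0.43330021 -0.0072035   0.31971597] [3.14012862e+00 1.03796340e-03 1.72018316e+00]
cam [0.42113138 0.06561394 0.45494791] axis [ 0.04471171 -0.28588439 -0.95722045] K 429.91267631895965
[ 136    0  107   83 7380] [315. 106.] [86. 63.] 7.5
[ 303    7   73   78 4437] [435. 120.] [58. 59.] 8.7
[ 517   75  123   65 3993] [650. 109.] [ 31. 124.] 82.9
[ 174   87   66   68 3552] [334.  45.] [56. 55.] 8.0
[ 288   98   55   79 2879] [426.  46.] [37. 65.] 22.2
[ 494  155   98   56 3258] [634.  36.] [35. 96.] 84.6
top 197 [204. 213.] rect [[195, 206], [206, 202], [213, 219], [202, 224]]
top 223 [232. 213.] rect [[220, 214], [226, 202], [244, 212], [237, 224]]
top 163 [266. 214.] rect [[259, 222], [262, 206], [273, 208], [270, 223]]
top 175 [293. 214.] rect [[286, 207], [296, 204], [300, 221], [290, 224]]
top 435 [217. 277.] rect [[201, 278], [208, 263], [236, 277], [228, 292]]
top 481 [258. 285.] rect [[245, 297], [249, 269], [269, 272], [266, 300]]
scene 156 [303. 201.] rect [[299, 192], [307, 192], [307, 211], [299, 211]]
scene 789 [382. 217.] rect [[363, 205], [400, 205], [400, 230], [363, 230]]
scene 1463 [339. 247.] rect [[315, 286], [319, 207], [360, 209], [357, 287]]
scene 972 [417. 265.] rect [[394, 298], [405, 230], [433, 235], [422, 303]]
scene 892 [379. 265.] rect [[355, 252], [381, 236], [409, 282], [383, 298]]
```

Call:
jog_arm([
  [-0.015, 0.15, 0, 0],
  [-0.015, 0.245, 0, 0],
  [-0.015, 0.245, -0.2, 0],
  [-0.015, 0.245, -0.45, 0],
  [-0.015, 0.245, -0.7, 0],
  [-0.015, 0.245, -0.8, 0],
  [-0.015, 0.245, -0.8, 0],
  [-0.015, 0.245, -0.8, 0],
], gripper=0.5)

```text
time: 54.45
position: [0.4309, 0.0427, 0.1595]
tool_rot: [-3.141, -0.001, 1.722]
contact_force: [0.5, 0.5, 0.7]
grip_width: 0.0426
grasp_force: 0.0
```

```bash
python3 - <<'E'
from h import *
s=sensors.get_state();print(s["position"])
c=optics.calibration("wrist");im=optics.get_image("wrist");hs=cv2.cvtColor(im,cv2.COLOR_BGR2HSV)
m=cv2.inRange(hs,(15,110,50),(32,255,255));k,l,st,ce=cv2.connectedComponentsWithStats(m)
for i in range(1,k):
    if st[i,4]>1500 and st[i,1]+st[i,3]>220: print(st[i])
p=c["R"]@np.array([.430,.042,.122])+c["t"];x=p[:2]/p[2];g=(c["K"]@[*x,1])[:2];print("knob top pred",g)
for r in range(int(g[1])-40,int(g[1])+60,10):
    cols=np.where(m[r]>0)[0];print(r,cols.min() if len(cols) else None,cols.max() if len(cols) else None, im[r,int(g[0])])
E
```

```text
[0.43093132 0.0427075  0.15946719]
[ 102  152   98   96 7348]
[ 263  169   89  141 8443]
[ 591  274   49   71 2281]
knob top pred [312.66865187 290.24809285]
250 269 343 [ 75 163 211]
260 270 345 [ 77 165 213]
270 273 347 [ 92 201 242]
280 276 639 [ 93 201 241]
290 281 639 [ 90 194 237]
300 287 639 [ 92 198 240]
310 591 639 [118 132 140]
320 604 639 [126 123 121]
330 618 639 [124 122 121]
340 136 639 [122 120 118]
```

Call:
jog_arm([
  [0, 0, -0.1, 0],
  [0, 0, -0.22, 0],
  [0, 0, -0.22, 0],
  [0, 0, -0.22, 0],
])

```text
time: 54.9
position: [0.4311, 0.0423, 0.1166]
tool_rot: [3.14, 0.0, 1.721]
contact_force: [0.3, -0.5, -0.6]
grip_width: 0.0427
grasp_force: 0.0
```

Call:
jog_arm([
  [0, 0, 0, 0],
  [0, 0, 0, 0],
  [0, 0, 0, 0],
  [0, 0, 0, 0],
  [0, 0, 0, 0],
], gripper=0, newtons=45)

```text
time: 55.4
position: [0.4313, 0.0422, 0.1169]
tool_rot: [3.139, 0.001, 1.721]
contact_force: [-1.3, -0.5, 7.5]
grip_width: 0.0201
grasp_force: 43.7
```

Call:
jog_arm([
  [0, 0, 0.1, 0],
  [0, 0, 0.25, 0],
  [0, 0, 0.45, 0],
  [0, 0, 0.65, 0],
  [0, 0, 0.85, 0],
  [0, 0, 1, 0],
  [0, 0, 1, 0],
  [0, 0, 1, 0],
])

```text
time: 56.2
position: [0.4301, 0.042, 0.3158]
tool_rot: [3.14, 0.001, 1.721]
contact_force: [-0.5, -1.1, -2.6]
grip_width: 0.0196
grasp_force: 45.0
```

Call:
jog_arm([
  [0, 0, 0.12, 0],
  [-0.02, 0.1, 0.22, -0.03],
  [-0.04, 0.25, 0.22, -0.06],
  [-0.06, 0.4, 0.22, -0.1],
  [-0.08, 0.55, 0.22, -0.14],
  [-0.095, 0.7, 0.22, -0.15],
  [-0.095, 0.85, 0.22, -0.15],
  [-0.095, 0.95, 0.22, -0.15],
  [-0.095, 1, 0.22, -0.15],
  [-0.095, 1, 0.22, -0.15],
])

```text
time: 57.2
position: [0.4105, 0.2427, 0.3581]
tool_rot: [-3.139, 0.001, 1.423]
contact_force: [-0.3, -0.7, -2.0]
grip_width: 0.0204
grasp_force: 45.0
```

Call:
jog_arm([
  [0, 0.1, 0, 0],
  [0, 0.25, 0, 0],
  [0, 0.4, 0, 0],
  [0, 0.55, 0, 0],
  [0, 0.68, 0, 0],
  [0, 0.75, 0, 0],
  [0, 0.75, 0, 0],
  [0, 0.75, 0, 0],
])

```text
time: 58.0
position: [0.4117, 0.3906, 0.3588]
tool_rot: [-3.141, 0.002, 1.42]
contact_force: [-0.2, -0.9, -2.9]
grip_width: 0.02
grasp_force: 44.9
```

```bash
python3 - <<'E'
from h import *
s=sensors.get_state();print(s["position"],s["tool_rot"])
print("rail@.2",onz("top",[(122.6,224.7),(130.5,330.5)],.2))
c=optics.calibration("wrist");im=optics.get_image("wrist");m=cv2.inRange(cv2.cvtColor(im,cv2.COLOR_BGR2HSV),(15,110,50),(32,255,255))
k,l,st,ce=cv2.connectedComponentsWithStats(m)
for i in range(1,k):
    if st[i,4]>1500:
        W=onz("wrist",np.argwhere(l==i)[:,::-1],.3,c)[:,:2];r=cv2.minAreaRect((W*1000).astype(np.float32));print(st[i],np.round(r[0]),np.round(r[1]),round(r[2],1))
x=im.copy();t=cv2.resize(optics.get_image("top")[180:360,80:320],(400,300));cv2.imwrite("pics/rail1.png",np.vstack([cv2.resize(im,(400,300)),t]))
E
```

```text
[0.41168258 0.39063333 0.35878626] [-3.14141532e+00  1.68697946e-03  1.42009984e+00]
rail@.2 [[0.57392335 0.40602634 0.2       ]
 [0.34810364 0.38539451 0.2       ]]
[  255   177   102   184 12330] [407. 389.] [44. 94.] 6.0
[ 366  272   39   79 1679] [445. 364.] [17. 45.] 1.1
[ 501  272  126  113 3920] [533. 334.] [20. 96.] 42.0
[ 501  334   73   81 2582] [522. 312.] [18. 64.] 31.4
```

View pics/rail1.png

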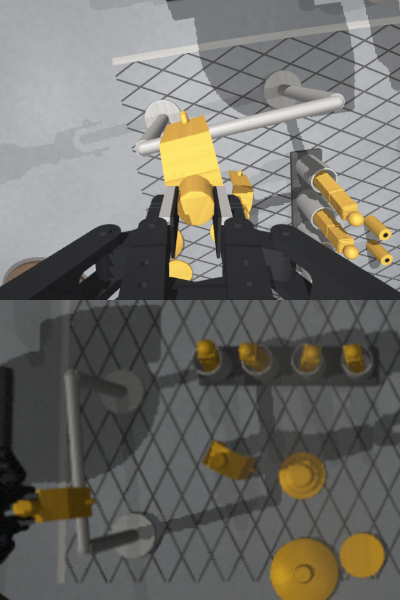

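The view shows all four stems upright in the cups and the yoke above the rail, aligned with it. Lowering it now.

Call:
jog_arm([
  [0, 0.005, -0.12, 0],
  [0, 0.005, -0.26, 0],
  [0, 0.005, -0.4, 0],
  [0, 0.005, -0.5, 0],
  [0, 0.005, -0.57, 0],
  [0, 0.005, -0.59, 0],
  [0, 0.005, -0.59, 0],
])

```text
time: 58.8
position: [0.4115, 0.3926, 0.2415]
tool_rot: [3.141, 0.0, 1.42]
contact_force: [-0.2, -0.4, -2.6]
grip_width: 0.0201
grasp_force: 44.9
```

Call:
jog_arm([
  [0, 0, -0.015, 0],
  [0, 0, -0.015, 0],
])

```text
time: 59.0
position: [0.4115, 0.3932, 0.2389]
tool_rot: [3.141, -0.001, 1.421]
contact_force: [0.3, 0.1, -2.8]
grip_width: 0.0197
grasp_force: 44.9
```

Call:
jog_arm([
  [0, 0, -0.015, 0],
  [0, 0, -0.015, 0],
])

```text
time: 59.2
position: [0.4116, 0.394, 0.2372]
tool_rot: [3.14, -0.002, 1.421]
contact_force: [-2.5, -1.8, 8.8]
grip_width: 0.0199
grasp_force: 46.0
```

Call:
jog_arm([
  [0, 0, -0.01, 0],
  [0, 0, -0.01, 0],
])

```text
time: 59.4
position: [0.4116, 0.3947, 0.237]
tool_rot: [3.138, -0.004, 1.421]
contact_force: [-3.8, -3.1, 19.8]
grip_width: 0.0198
grasp_force: 47.2
```

Call:
jog_arm([
  [0, 0, 0.01, 0],
  [0, 0, 0.015, 0],
  [0, 0, 0.015, 0],
])

```text
time: 59.7
position: [0.4116, 0.3937, 0.2373]
tool_rot: [3.14, -0.002, 1.421]
contact_force: [-1.0, -0.9, 7.4]
grip_width: 0.0196
grasp_force: 45.9
```

Call:
jog_arm([
  [0, 0, 0, 0],
  [0, 0, 0, 0],
  [0, 0, 0, 0],
  [0, 0, 0, 0],
  [0, 0, 0.2, 0],
  [0, 0, 0.4, 0],
  [0, 0, 0.5, 0],
  [0, 0, 0.5, 0],
], gripper=0.5)

```text
time: 60.5
position: [0.4118, 0.3944, 0.3395]
tool_rot: [3.138, -0.004, 1.421]
contact_force: [0.6, -0.8, 0.5]
grip_width: 0.0426
grasp_force: 0.0
```

Call:
jog_arm([
  [0.05, -0.2, 0, 0],
  [0.1, -0.4, 0, 0],
  [0.2, -0.6, 0, 0],
  [0.26, -0.8, 0, 0],
  [0.26, -1, 0, 0],
  [0.26, -1, 0, 0],
  [0.26, -1, 0, 0],
])

```text
time: 61.2
position: [0.4632, 0.192, 0.3355]
tool_rot: [-3.141, 0.001, 1.418]
contact_force: [-0.0, 1.4, 0.5]
grip_width: 0.0428
grasp_force: 0.0
```

```bash
python3 - <<'E'
from h import *
s=sensors.get_state();print(s["position"],s["tool_rot"])
c=optics.calibration("wrist");print("cam",-c["R"].T@c["t"]);im=optics.get_image("wrist");m=cv2.inRange(cv2.cvtColor(im,cv2.COLOR_BGR2HSV),(15,110,50),(32,255,255))
k,l,st,ce=cv2.connectedComponentsWithStats(m)
for i in range(1,k):
    if st[i,4]>1000:
        W=onz("wrist",np.argwhere(l==i)[:,::-1],.08,c)[:,:2];r=cv2.minAreaRect((W*1000).astype(np.float32));print(st[i],np.round(r[0]),np.round(r[1]),round(r[2],1))
p=c["R"]@np.array([.463,.233,.122])+c["t"];x=p[:2]/p[2];g=(c["K"]@[*x,1])[:2];print("knob top pred",g)
yblobs("top",0,60,(80,190,250,350));yblobs("scene",0,60,(300,170,550,330))
cv2.imwrite("pics/wL.png",im)
E
```

```text
[0.46317963 0.19196372 0.3355134 ] [-3.14079003e+00  5.94596283e-04  1.41823298e+00]
cam [0.47338074 0.26467655 0.47077003]
[ 446   81   91   56 3333] [629. 242.] [38. 87.] 69.0
[ 279  107   55   77 2643] [464. 238.] [66. 37.] 63.1
[ 451  162   80   54 2692] [626. 171.] [36. 83.] 64.6
[ 269  208   63   60 2983] [444. 153.] [58. 59.] 81.3
[ 557  209   52   36 1118] [714. 123.] [24. 56.] 62.4
[ 131  216   90   86 5991] [321. 150.] [88. 86.] 43.5
[ 454  235   73  137 5251] [622.  51.] [ 70. 162.] 1.2
[ 564  260   50   38 1088] [723.  68.] [24. 60.] 49.4
[ 185  298   45   46 1073] [333.  87.] [58. 30.] 37.2
knob top pred [306.19435557 154.48381814]
top 197 [204. 213.] rect [[195, 206], [206, 202], [213, 219], [202, 224]]
top 226 [232. 213.] rect [[219, 213], [226, 202], [244, 214], [236, 224]]
top 309 [221. 278.] rect [[204, 280], [212, 265], [236, 277], [228, 292]]
scene 554 [498. 209.] rect [[474, 233], [498, 184], [524, 197], [501, 246]]
scene 153 [303. 201.] rect [[299, 192], [307, 192], [307, 211], [299, 211]]
scene 787 [382. 217.] rect [[363, 205], [400, 205], [400, 230], [363, 230]]
scene 339 [347. 217.] rect [[335, 225], [335, 209], [360, 209], [360, 225]]
scene 967 [417. 265.] rect [[394, 298], [405, 230], [433, 235], [422, 303]]
scene 361 [321. 260.] rect [[315, 280], [317, 240], [327, 240], [325, 280]]
scene 487 [349. 267.] rect [[340, 246], [353, 244], [357, 287], [345, 288]]
scene 887 [379. 265.] rect [[355, 253], [381, 237], [409, 282], [383, 298]]
```

Call:
jog_arm([
  [0, 0.12, 0, 0],
  [0, 0.205, 0, 0],
  [0, 0.205, -0.2, 0],
  [0, 0.205, -0.45, 0],
  [0, 0.205, -0.7, 0],
  [0, 0.205, -0.85, 0],
  [0, 0.205, -0.85, 0],
  [0, 0.205, -0.85, 0],
])

```text
time: 62.15
position: [0.4629, 0.2356, 0.1668]
tool_rot: [-3.141, -0.001, 1.423]
contact_force: [-0.5, 0.5, -0.4]
grip_width: 0.0428
grasp_force: 0.0
```

```bash
python3 - <<'E'
from h import *
s=sensors.get_state();print(s["position"])
c=optics.calibration("wrist");im=optics.get_image("wrist");hs=cv2.cvtColor(im,cv2.COLOR_BGR2HSV)
m=cv2.inRange(hs,(15,110,50),(32,255,255))
p=c["R"]@np.array([.463,.233,.122])+c["t"];x=p[:2]/p[2];g=(c["K"]@[*x,1])[:2];print("knob top pred",g)
for r in range(int(g[1])-30,int(g[1])+40,8):
    cols=np.where(m[r,220:400]>0)[0]+220;print(r,cols.min() if len(cols) else None,cols.max() if len(cols) else None, im[r,int(g[0])])
E
```

```text
[0.46290932 0.23558285 0.16682113]
knob top pred [316.07016579 287.15720349]
257 276 350 [ 83 177 225]
265 274 348 [118 240 254]
273 272 346 [110 232 253]
281 270 342 [108 228 252]
289 282 337 [104 224 251]
297 295 331 [108 229 253]
305 314 317 [112 184 226]
313 283 319 [ 62 131 168]
321 271 333 [ 72 153 197]
```

Call:
jog_arm([
  [0, -0.005, -0.12, 0],
  [0, -0.005, -0.25, 0],
  [0, -0.005, -0.25, 0],
  [0, -0.005, -0.25, 0],
])

```text
time: 62.6
position: [0.464, 0.2339, 0.1181]
tool_rot: [3.14, -0.001, 1.421]
contact_force: [-0.3, 0.8, 0.1]
grip_width: 0.0425
grasp_force: 0.0
```

Call:
jog_arm([
  [0, 0, 0, 0],
  [0, 0, 0, 0],
  [0, 0, 0, 0],
  [0, 0, 0, 0],
  [0, 0, 0, 0],
], gripper=0, newtons=45)

```text
time: 63.1
position: [0.4642, 0.2339, 0.1183]
tool_rot: [3.139, -0.002, 1.421]
contact_force: [-1.7, -0.4, 7.6]
grip_width: 0.0195
grasp_force: 43.7
```

Call:
jog_arm([
  [0, 0, 0.1, 0],
  [0, 0, 0.25, 0.03],
  [0, 0, 0.45, 0.08],
  [0, 0, 0.65, 0.14],
  [0, 0, 0.85, 0.2],
  [0, 0, 1, 0.26],
  [0, 0, 1, 0.28],
  [0, 0, 1, 0.28],
  [0, 0, 1, 0.28],
])

```text
time: 64.0
position: [0.4629, 0.2326, 0.3162]
tool_rot: [-3.141, 0.0, 1.979]
contact_force: [1.0, 0.3, -3.1]
grip_width: 0.0198
grasp_force: 44.8
```

Call:
jog_arm([
  [0, 0, 0.12, 0],
  [0.06, 0.1, 0.23, 0],
  [0.12, 0.25, 0.23, 0],
  [0.18, 0.4, 0.23, 0],
  [0.24, 0.55, 0.23, 0],
  [0.24, 0.7, 0.23, 0],
  [0.24, 0.8, 0.23, 0],
  [0.24, 0.845, 0.23, 0],
  [0.24, 0.845, 0.23, 0],
  [0.24, 0.845, 0.23, 0],
])

```text
time: 65.0
position: [0.5115, 0.401, 0.3619]
tool_rot: [-3.141, 0.001, 1.98]
contact_force: [-1.2, 0.1, -1.6]
grip_width: 0.0198
grasp_force: 44.8
```

```bash
python3 - <<'E'
from h import *
s=sensors.get_state();print(s["position"],s["tool_rot"])
c=optics.calibration("wrist");im=optics.get_image("wrist");m=cv2.inRange(cv2.cvtColor(im,cv2.COLOR_BGR2HSV),(15,110,50),(32,255,255))
k,l,st,ce=cv2.connectedComponentsWithStats(m)
for i in range(1,k):
    if st[i,4]>1500:
        W=onz("wrist",np.argwhere(l==i)[:,::-1],.3,c)[:,:2];r=cv2.minAreaRect((W*1000).astype(np.float32));print(st[i],np.round(r[0]),np.round(r[1]),round(r[2],1))
cv2.imwrite("pics/rail2.png",im)
E
```

```text
[0.51148139 0.40099591 0.3618817 ] [-3.14085102e+00  1.10464965e-03  1.97992205e+00]
[ 139  120   93   96 5117] [435. 425.] [36. 45.] 4.8
[  260   179   110   272 15538] [523. 370.] [ 52. 155.] 21.2
[  32  269   80   75 4613] [406. 332.] [42. 41.] 62.6
[ 153  321   55   47 1805] [464. 336.] [28. 25.] 10.3
[  50  345   50   45 1715] [415. 298.] [28. 27.] 67.7
[ 492  347   85   72 3592] [651. 392.] [27. 57.] 79.2
```

Call:
jog_arm([
  [0, 0, -0.12, 0],
  [0, 0, -0.26, 0],
  [0, 0, -0.4, 0],
  [0, 0, -0.5, 0],
  [0, 0, -0.57, 0],
  [0, 0, -0.6, 0],
  [0, 0, -0.6, 0],
])

```text
time: 65.75
position: [0.5115, 0.4013, 0.2421]
tool_rot: [-3.141, 0.0, 1.98]
contact_force: [-0.4, -0.3, -2.1]
grip_width: 0.0198
grasp_force: 44.8
```

Call:
jog_arm([
  [0, 0, -0.015, 0],
  [0, 0, -0.02, 0],
])

```text
time: 65.95
position: [0.5115, 0.4024, 0.2391]
tool_rot: [3.14, -0.0, 1.981]
contact_force: [-0.4, -0.3, -2.7]
grip_width: 0.0196
grasp_force: 44.8
```

Call:
jog_arm([
  [0, 0, -0.015, 0],
  [0, 0, -0.015, 0],
])

```text
time: 66.15
position: [0.5112, 0.4032, 0.2386]
tool_rot: [3.138, -0.001, 1.981]
contact_force: [-3.4, -3.5, 12.0]
grip_width: 0.0197
grasp_force: 46.4
```

Call:
jog_arm([
  [0, 0, 0, 0],
  [0, 0, 0, 0],
  [0, 0, 0, 0],
  [0, 0, 0, 0],
  [0, 0, 0.2, 0],
  [0, 0, 0.4, 0],
  [0, 0, 0.6, 0],
  [0, 0, 0.6, 0],
], gripper=0.5)

```text
time: 66.95
position: [0.5118, 0.4041, 0.3614]
tool_rot: [3.133, -0.003, 1.981]
contact_force: [-0.8, 1.5, -0.6]
grip_width: 0.0428
grasp_force: 0.0
```

Call:
jog_arm([
  [-0.1, -0.2, 0, 0],
  [-0.2, -0.4, 0, -0.1],
  [-0.3, -0.6, 0, -0.2],
  [-0.4, -0.8, 0, -0.25],
  [-0.5, -1, 0, -0.25],
  [-0.5, -1, 0, -0.25],
  [-0.5, -1, 0, -0.25],
], gripper=0)

```text
time: 67.65
position: [0.4113, 0.201, 0.3556]
tool_rot: [3.14, 0.001, 1.479]
contact_force: [-0.2, 0.4, -0.9]
grip_width: -0.0003
grasp_force: 0.0
```

Call:
jog_arm([
  [0, -0.2, 0, 0],
  [0, -0.4, 0, 0],
  [0, -0.6, 0, 0],
  [0, -0.8, 0, 0],
  [0, -1, 0, 0],
  [0, -1, 0, 0],
])

```text
time: 68.25
position: [0.4119, -0.0022, 0.3547]
tool_rot: [-3.141, 0.001, 1.476]
contact_force: [-0.7, 0.2, 0.3]
grip_width: -0.0001
grasp_force: 0.0
```

Call:
jog_arm([
  [-0.2, -0.2, 0, 0],
  [-0.2, -0.4, 0, 0],
  [-0.2, -0.6, 0, 0],
  [-0.2, -0.8, 0, 0],
  [-0.2, -1, 0, 0],
  [-0.2, -1, 0, 0],
])

```text
time: 68.85
position: [0.3718, -0.2018, 0.3544]
tool_rot: [-3.14, 0.0, 1.477]
contact_force: [0.5, 0.3, -0.1]
grip_width: -0.0
grasp_force: 0.0
```

```bash
python3 - <<'E'
from h import *
s=sensors.get_state();print(s["position"],s["tool_rot"],s["joint_pos"])
yblobs("top",0,60,(80,160,330,350));yblobs("scene",0,60,(300,150,550,330))
t=optics.get_image("top");sc=optics.get_image("scene")
def dark(im,x0,y0,x1,y1):
    m=(im[y0:y1,x0:x1].max(2)<38).astype(np.uint8);k,l,st,ce=cv2.connectedComponentsWithStats(m)
    for i in range(1,k):
        if st[i,4]>25:print(st[i]+[x0,y0,0,0,0],ce[i]+[x0,y0])
dark(t,455,235,510,295);dark(sc,140,175,185,230)
cv2.imwrite("pics/fin_s.png",sc)
E
```

```text
[ 0.37176335 -0.20181174  0.35439468] [-3.14038978e+00  1.23491554e-04  1.47690333e+00] [ 0.72569218 -0.01097962 -0.33587237  1.851383   -0.0032674   1.30169174
  0.29681798]
top 121 [269. 163.] rect [[262, 159], [270, 155], [277, 167], [268, 172]]
top 200 [204. 213.] rect [[195, 206], [206, 202], [213, 219], [202, 224]]
top 225 [232. 213.] rect [[220, 211], [229, 202], [243, 216], [234, 225]]
top 162 [266. 214.] rect [[259, 222], [262, 206], [273, 208], [270, 223]]
top 180 [292. 214.] rect [[285, 207], [295, 205], [299, 222], [289, 224]]
top 649 [131. 253.] rect [[111, 245], [152, 245], [152, 263], [111, 263]]
top 621 [261. 285.] rect [[247, 271], [274, 271], [274, 299], [247, 299]]
top 653 [134. 300.] rect [[113, 293], [155, 290], [157, 307], [115, 310]]
top 577 [297. 333.] rect [[284, 320], [310, 320], [310, 346], [284, 346]]
top 1345 [262. 343.] rect [[242, 323], [282, 323], [282, 364], [242, 364]]
scene 1190 [500. 226.] rect [[472, 193], [512, 189], [520, 264], [480, 268]]
scene 156 [303. 201.] rect [[299, 192], [307, 192], [307, 211], [299, 211]]
scene 788 [382. 217.] rect [[363, 205], [400, 205], [400, 230], [363, 230]]
scene 339 [347. 217.] rect [[335, 225], [335, 209], [360, 209], [360, 225]]
scene 363 [321. 260.] rect [[315, 280], [317, 240], [327, 240], [325, 280]]
scene 488 [349. 267.] rect [[340, 246], [353, 244], [357, 287], [345, 288]]
scene 886 [379. 265.] rect [[355, 252], [381, 236], [409, 282], [383, 298]]
scene 402 [417. 282.] rect [[411, 262], [422, 262], [422, 302], [411, 302]]
[483 266  10  11  85] [487.52941176 270.82352941]
```

Call:
jog_arm([
  [0.1, -0.2, 0, 0.05],
  [0.2, -0.4, 0, 0.1],
  [0.25, -0.6, 0, 0.17],
  [0.25, -0.8, -0.1, 0.17],
  [0.25, -1, -0.3, 0.17],
  [0.25, -1, -0.3, 0.17],
  [0.25, -1, -0.3, 0.17],
])

```text
time: 69.75
position: [0.4215, -0.397, 0.2936]
tool_rot: [-3.14, -0.003, 1.821]
contact_force: [-0.2, -0.2, -1.0]
grip_width: -0.0005
grasp_force: 0.0
```

Call:
jog_arm([
  [0, -0.14, 0, 0],
  [0, -0.14, -0.2, 0],
  [0, -0.14, -0.4, 0],
  [0, -0.14, -0.6, 0],
  [0, -0.14, -0.8, 0],
  [0, -0.14, -1, 0],
  [0, -0.14, -1, 0],
  [0, -0.14, -1, 0],
])

```text
time: 70.55
position: [0.423, -0.4248, 0.097]
tool_rot: [3.14, 0.0, 1.823]
contact_force: [0.3, -0.3, 0.3]
grip_width: -0.0002
grasp_force: 0.0
```

```bash
python3 - <<'E'
from h import *
s=sensors.get_state();print(s["position"],s["tool_rot"],s["contact_force"])
print(onz("top",[(487.5,270.8)],.092))
c=optics.calibration("wrist");im=optics.get_image("wrist");cv2.imwrite("pics/wlev.png",im)
p=c["R"]@np.array([.461,-.4195,.092])+c["t"];x=p[:2]/p[2];print("ball pred",(c["K"]@[*x,1])[:2])
E
```

```text
[ 0.42297102 -0.42483613  0.09700942] [3.14026917e+00 2.30104350e-04 1.82298915e+00] [ 0.29368643 -0.26771602  0.28606288]
[[ 0.46390275 -0.41971858  0.092     ]]
ball pred [419.92101146 335.31716148]
```

Call:
jog_arm([
  [0, -0.018, -0.04, 0],
  [0, -0.018, -0.04, 0],
  [0.08, 0.002, -0.04, 0],
  [0.16, 0.022, -0.04, 0],
  [0.24, 0.042, -0.04, 0],
  [0.32, 0.062, -0.04, 0],
  [0.4, 0.082, -0.04, 0],
  [0.4, 0.082, -0.04, 0],
])

```text
time: 71.4
position: [0.5048, -0.4072, 0.087]
tool_rot: [3.139, -0.001, 1.825]
contact_force: [-0.1, -0.1, -0.2]
grip_width: 0.0001
grasp_force: 0.0
```

Call:
jog_arm([
  [0.03, 0.007, 0, 0],
  [0.06, 0.015, 0, 0],
  [0.06, 0.015, 0, 0],
])

```text
time: 71.7
position: [0.5112, -0.4073, 0.0869]
tool_rot: [-3.138, -0.001, 1.819]
contact_force: [-5.3, -0.1, 2.3]
grip_width: -0.0004
grasp_force: 2.6
```

```bash
cat > lev.py <<'E'
from h import *
t=optics.get_image("top");sc=optics.get_image("scene")
def dark(im,x0,y0,x1,y1):
    m=(im[y0:y1,x0:x1].max(2)<45).astype(np.uint8);k,l,st,ce=cv2.connectedComponentsWithStats(m)
    for i in range(1,k):
        if st[i,4]>25:print((st[i]+[x0,y0,0,0,0]).tolist(),(ce[i]+[x0,y0]).round(1))
dark(t,440,225,510,295);dark(sc,130,165,200,240)
def proj(n,X):
    c=optics.calibration(n);p=c["R"]@np.array(X)+c["t"];x=p[:2]/p[2];x=x*(1+c["k1"]*(x@x));return (c["K"]@[*x,1])[:2].round(1)
for a in(.2,.35,.5):
    X=[.498+.08*np.sin(a)*.969,-.4095+.08*np.sin(a)*.247,.022+.08*np.cos(a)];print(a+.5,proj("top",X),proj("scene",X))
E
python3 lev.py
```

```text
[474, 225, 33, 52, 677] [488.4 249.1]
[500, 227, 10, 12, 62] [505.5 233.2]
0.7 [482.1 250. ] [151.9 205. ]
0.85 [480.2 245.4] [151.  209.1]
1.0 [478.2 241.2] [150.3 213.6]
```

Call:
jog_arm([
  [0.015, 0.004, 0, 0],
  [0.03, 0.008, 0, 0],
  [0.03, 0.008, 0, 0],
])

```text
time: 72.1
position: [0.5119, -0.4072, 0.0867]
tool_rot: [-3.13, -0.003, 1.816]
contact_force: [-20.1, -0.1, 9.7]
grip_width: 0.0001
grasp_force: 9.9
```

Call:
jog_arm([
  [-0.15, -0.04, 0, 0],
  [-0.3, -0.08, 0, 0],
  [-0.4, -0.1, 0.3, 0],
  [-0.5, -0.1, 0.6, 0],
  [-0.6, 0, 1, 0],
  [-0.6, 0, 1, 0],
  [-0.6, 0, 1, 0],
])

```text
time: 72.8
position: [0.3999, -0.406, 0.2939]
tool_rot: [3.137, 0.008, 1.82]
contact_force: [0.5, 0.2, 0.7]
grip_width: 0.0
grasp_force: 0.0
```

```bash
python3 lev.py
```

```text
[474, 236, 11, 10, 86] [478.6 240.7]
[468, 254, 13, 10, 39] [472.2 258.9]
0.7 [482.1 250. ] [151.9 205. ]
0.85 [480.2 245.4] [151.  209.1]
1.0 [478.2 241.2] [150.3 213.6]
```

```bash
python3 - <<'E'
from h import *
def proj(n,X):
    c=optics.calibration(n);p=c["R"]@np.array(X)+c["t"];x=p[:2]/p[2];x=x*(1+c["k1"]*(x@x));return (c["K"]@[*x,1])[:2].round(1)
for X in([.6067,.257],[.6055,.185],[.6045,.1128],[.6034,.0414]): print(proj("scene",[*X,.186]),proj("top",[*X,.18]))
yblobs("scene",0,60,(300,150,550,330));yblobs("top",0,60,(190,200,300,220))
E
```

```text
[426.3 261.5] [193.6 209.9]
[389.8 253.9] [226.3 209.9]
[354.1 246.5] [259.2 209.9]
[319.8 239.4] [291.8 209.9]
scene 1190 [500. 226.] rect [[472, 193], [512, 189], [520, 265], [480, 269]]
scene 155 [303. 201.] rect [[299, 192], [307, 192], [307, 211], [299, 211]]
scene 788 [382. 217.] rect [[363, 205], [400, 205], [400, 230], [363, 230]]
scene 338 [347. 217.] rect [[335, 209], [359, 209], [359, 225], [335, 225]]
scene 361 [321. 260.] rect [[315, 280], [317, 240], [327, 240], [325, 280]]
scene 486 [349. 267.] rect [[340, 246], [353, 244], [357, 287], [345, 288]]
scene 882 [379. 265.] rect [[355, 253], [381, 237], [409, 282], [383, 298]]
scene 402 [417. 282.] rect [[411, 262], [422, 262], [422, 302], [411, 302]]
top 195 [204. 213.] rect [[195, 206], [207, 202], [213, 220], [201, 224]]
top 224 [232. 213.] rect [[220, 211], [229, 202], [243, 216], [234, 225]]
top 162 [266. 214.] rect [[259, 222], [262, 206], [273, 208], [270, 223]]
top 181 [292. 214.] rect [[285, 207], [295, 205], [299, 222], [289, 225]]
```

```bash
python3 -c "
from plant import close_job
print(close_job())"
```

```text
the job is handed in; nothing more can be done
None
```

I handed the job in with all four stems upright in the cups, both yokes hanging on the rail, and the lever then pushed fully on (about 1.0 rad in the top view); `close_job` gave no verdict, and in the last pictures stem A leans about 0.12 rad (limit 0.24) and stem B's exact lean could not be measured.

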